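Jog the air turntable round to its index pin

ROBOT

A 6-joint arm with a two-finger parallel gripper is mounted at the origin on a cart in front of the work surface, level with it; the furniture and walls round the work are solid. World frame = base frame: x ahead of the robot, y to its left, z up, the work surface at z = 0. Lengths are in m, angles in rad, forces in N, time in s.
With the tool pointing down it reaches from about 0.375 to 0.9 m from the base axis. Payload 3.1 kg.
Tool frame: the origin (TCP) lies at the very end of the fingers, on their centre line; the grasp point (between the pads) lies 19 mm behind it; z points along the fingers, y is the line along which they close (so a half turn about z gives the same grasp; the last joint's range is limited). The gripper opens to 87 mm and grips with 3 to 60 N. Pads are 19 mm wide; open, the fingers measure 117 mm over their backs; the gripper's body (75 mm by 190 mm) begins 51 mm behind the grasp point.
Start: joints at [1.022, 0.527, 1.433, -0, 1.181, -0.178], TCP at [0.226, 0.583, 0.223] pointing down, gripper open.
Joint ranges: [-3.08, 3.08], [-0.75, 2.2], [0.22, 2.44], [-1.43, 4.57], [0, 2.65], [-2.85, 2.85]. Speed limits (rad/s): [2.79, 2.79, 3.14, 3.14, 3.14, 3.14].

INTERFACE

Orientations are given as a unit quaternion [x, y, z, w].
In Python, from rig import status, viewer, robot gives the robot as it stands.
- The arm moves only by the tool arm_command, never from a script. Its arguments are lists of equal length, an entry for each row: "delta_rot": the turn, a rotation vector about the tool's x, y, z in degrees, a list of three; "delta_pos": the shift along the tool's x, y, z in m, a list of three; "gripper": the closure, from -1 (fully open) to 1 (shut). In form: {"delta_rot": [[rx, ry, rz], ...], "delta_pos": [[dx, dy, dz], ...], "gripper": [gripper, ...]}. A call has 1 to 12 rows; each row is the pose to reach, as a shift and turn from the pose commanded when the call began, along the tool's axes at that moment; what a row does not reach only later rows make up. A row lasts 1/12 s, in which the tool goes at most 41.7 mm and 7.16 degrees, less where a joint would pass 70% of its speed; a pose out of reach is approached as far as the arm can. A call with a gripper value outside its range is refused whole. The fingers move at their own pace and stop on an object; "grip_force" is the grip in N (left out, the last holds). Time passes only in rows, so rows that repeat a pose let the fingers close. It gives the time, the measured TCP pose, the force, the opening and the grip force at its end, in the units of the state.
- status.get_obs(): the state, without advancing time (a new reading comes with each control period).
- viewer.camera(name): name is "side" or "top" or "wrist"; returns a dict with "pixels" (480x640x3 uint8, blue, green, red), "fx", "fy", "cx", "cy" (pixels), "pose" (4x4, takes a point from camera to world coordinates); the wrist camera has in their place "mount" (4x4, takes a point from camera to tool coordinates, whose origin is the TCP and whose axes are the flange's). Camera axes: x right, y down, z forward; pixel columns grow to the right and rows downward; lengths in m; the calibration is good to about 2 mm. The wrist camera is an equidistant fisheye: a pixel r from the principal point sees the ray r / f radians off the axis. A picture is of the moment at which its call begins: read the wrist's pose just before it. There is no depth.
- robot.hand_in(): hands the job in; it is judged then, once.
The state is a dict: "time": time; "q": joint angles; "joint_velocities": joint speeds; "joint_torque": joint torques, N m; "position": TCP position; "tool_rot": TCP orientation; "ft_force": force on the tool from outside, world axes, zero at the start; "moment": the same for the moment, N m; "grip_width": finger opening in m; "grip_force": force on a finger pad.
Only numpy, scipy, OpenCV 4.12 (cv2) and the standard library are available. Lean on these libraries where they do the work, as an engineer would, in place of code of your own. Each camera call takes 0.05 s, during which the arm holds its last target. There are 200 camera calls.

TASK

The painted figures on the air turntable are still wet, so without touching them or the platter, back off the rim brake with its lever, then push the upright valve lever over and hold it while the table turns, until the brass tab on the platter points at the slim pointed index pin (not the squat silencer). Let the valve lever spring back to the middle, then set the rim brake again by feel, firmly but without forcing it. Leave the paints and bottles that stand around the turntable where they are.

Things in the scene. Friction and masses are not known exactly. Their poses are not given: they have to be found in the camera images.
- turntable_base: Fixed grey base plate of the turntable, 250 x 315 mm, 18 mm high; a white air tank lies along its back edge (top 109 mm above the table), an aluminium valve block stands on its right, the brake block on its left. Origin: on the table under the platter's axis; x to the back (tank), y to the left, z up. 'Of the base' below means this frame.
- platter: Round platter, radius 75 mm, black mat, with three painted figures (tops 102 mm above the table). Origin: centre of its underside, 40 mm up; turns about z. A brass tab (22 mm long, 9 wide, 5 high) on its rim points along the platter's -x axis. Starts with the tab within 0.25 rad of the base's -x, turns 1.35 rad either way. Locked while the brake is on; brake off and valve centred, it stays put.
- tab_tip (a point): The outer end of the brass tab on the platter, 74 mm from the axis, 54 mm above the table.
- index_pin: Fixed slim brass pin, 8 mm thick, tapering to a point 76 mm above the table, 92 mm from the platter's axis, 0.87 rad (50 degrees) to the left or right of the base's -x direction. Origin: centre of its foot, 25 mm up. The tab points at it when the pin lies within 6 mm sideways of the platter's -x axis.
- silencer: The squat brass exhaust silencer, 19 mm thick, its blunt top 53 mm above the table, on the other boss: not the mark. Origin: centre of its foot, 25 mm above the table. Fixed.
- valve_ball (a point): Ball (28 mm) on the upright valve lever: centre at x = -30, y = -138 mm of the base, 146 mm up; stick 8 mm; sprung to the middle (let go: within 5 mm). It swings along the base's y about a pivot 86 mm lower. Brake off, the platter's near edge goes to the side the ball is pushed to: 28 mm over (3 N) 0.28 rad/s, 15 mm 0.12 rad/s, under 5 mm nothing; over 20 mm is held over. Let go, it stops at once.
- brake_lever: Brake lever. Origin: on its upright axis, 53 mm above the table, at x = 0, y = 116 mm of the base; its own +y axis points along the arm to the ball, at the start to the base's +y, turned 0.1 rad clockwise. Clockwise from above puts the brake on, counter-clockwise backs it off (3 mm of shoe per rad): 0.6 rad back clears the rim all round, 0.85 is the end stop. It stays where it is left.
- brake_ball (a point): Centre of the black ball (25 mm) on the brake lever, 70 mm from its axis, 93 mm above the table. Free, it takes about 5 N to move; where the shoe bites the push rises, at 11 to 12 N while moving the brake is firm, over 30 N is forcing it. The rim runs 0.8 mm out of true, so the biting place shifts by up to 0.3 rad either way as the platter turns: feel for it.
- brake_shoe: Rubber-faced brake shoe, 24 mm wide, sliding along the base's y axis between brake block and platter rim. Origin: its front face. Its push on the rim tells how firm the brake is: over 40 N is firm.
- near_pot: A flip-top paint pot, 33 mm thick, 40 mm high, standing in front of the turntable. Origin: centre of its underside.
- near_dropper: A dropper bottle of paint, 25 mm thick, 82 mm high, standing in front of the turntable. Origin: centre of its underside.
- paint_grip: A dark capped pot with an upright wire, 34 mm thick, 45 mm high to the cap, wire to 123 mm, standing to the right of the turntable. Origin: centre of its underside.
- cement: A dark cement bottle with a yellow top and a needle, 22 x 31 mm, 118 mm high, standing to the left of the turntable, behind the brake lever. Origin: centre of its underside.

How it is judged:
On the way, in this order (a step that is already met when the one before it is completed fails the run):
1. the brake shoe is off the rim (contact force between brake_shoe and platter below 0.5 N), for 0.3 s.
2. the valve lever is held over to one side ((y of valve_ball in the frame of turntable_base above -0.12 m or y of valve_ball in the frame of turntable_base below -0.156 m)), for 0.6 s.
3. the tab points at the index pin and the valve lever is back in the middle (y of index_pin in the frame of platter between -0.006 and 0.006 m and x of index_pin in the frame of platter below 0 m and y of valve_ball in the frame of turntable_base between -0.15 and -0.126 m and angular speed of platter below 0.04 rad/s), for 0.3 s.
At the end, for the whole second after the job is handed in: The index pin lies within 6 mm sideways of the platter's tab line; the valve ball is within 12 mm of its middle place; the platter is at rest; the brake shoe presses on the rim with more than 40 N; the paint pot, dropper, paint grip and cement bottle stand upright (all of step 3 and contact force between brake_shoe and platter above 40 N and angle between each of near_pot, near_dropper, paint_grip, cement's own z axis and vertical below 0.2 rad); the robot touches nothing.
It fails at once if the robot touches the platter or the wet figures (contact force between any of the fingers, the arm and platter above 0.3 N).
It fails at once if the brake lever is forced with more than 30 N (contact force between any of the fingers, the arm and brake_lever above 30 N).
It fails at once if the paint pot, dropper bottle, paint grip or cement bottle is moved by more than 30 mm (distance of any of near_pot, near_dropper, paint_grip, cement from where it was at the start of the episode above 0.03 m).
It also fails if it takes over 54 s, if anything falls off the work surface, if the arm or the gripper's body presses on something with over 40 N, if the wrist force passes 120 N, or if a joint passes its speed limit or range.

## Working session

There is one attempt and no reset: what is moved stays moved. The work goes in short steps, Python scripts to look and compute and a tool call to move; the robot and the scene stay as the last step left them, time stands still between calls to the robot, and variables do not carry over. Pictures are saved under pics/ and viewed, at most 10 in all, crops included, and the job is handed in when it is done.

Besides the shell and the picture viewer there is one more tool, called after "Request:" in YAML: its name, and indented under it one key for each argument. arm_command: Moves the arm, as the interface text tells. Its arguments: {"type":"object","properties":{"delta_rot":{"type":"array","items":{"type":"array","items":{"type":"number"}}},"delta_pos":{"type":"array","items":{"type":"array","items":{"type":"number"}}},"gripper":{"type":"array","items":{"type":"number"}},"grip_force":{"type":"number"}},"required":["delta_rot","delta_pos","gripper"]}

```bash
mkdir -p pics; ls
python3 - <<'E'
from rig import status, viewer, robot
import cv2, numpy as np, pickle
o=status.get_obs();print(o)
d={}
for n in ("top","side"):
    c=viewer.camera(n);cv2.imwrite(f"pics/{n}0.png",c["pixels"]);d[n]=c
    print(n,c["fx"],c["fy"],c["cx"],c["cy"],np.round(c["pose"],4).tolist())
pickle.dump(d,open("cams.pkl","wb"))
E
```

```text
pics
{'time': 0.0, 'q': array([ 1.02148910e+00,  5.28444788e-01,  1.43386710e+00, -3.62675687e-05,
        1.18137092e+00, -1.78487951e-01]), 'joint_velocities': array([-0.00041847, -0.00048506, -0.00053717,  0.00125211,  0.00043051,
       -0.00097667]), 'joint_torque': array([-1.70277446e-03, -4.40051150e+01, -1.76585644e+01,  6.30428153e-02,
        5.82443119e-02, -1.72491709e-04]), 'position': array([0.22608684, 0.5819157 , 0.22159595]), 'tool_rot': array([ 1.84342282e-01,  9.82861552e-01, -9.82612116e-04, -3.56292992e-04]), 'ft_force': array([-0.30515162,  0.11642073,  1.21028302]), 'moment': array([-0.02982023,  0.05038417, -0.01211787]), 'grip_force': 0.0, 'grip_width': 0.08710076270177068}
top 620.011769441523 620.011769441523 322.21512104872374 246.72306689995187 [[0.0259, -0.9968, 0.0753, 0.4307], [-0.9996, -0.0251, 0.0117, -0.0184], [-0.0097, -0.0756, -0.9971, 1.4683], [0.0, 0.0, 0.0, 1.0]]
side 485.47554574054175 485.47554574054175 323.4087880198934 243.455628455323 [[-0.9526, -0.1241, 0.2776, 0.2916], [-0.3038, 0.4288, -0.8508, 0.7361], [-0.0135, -0.8948, -0.4462, 0.4821], [0.0, 0.0, 0.0, 1.0]]
```

View pics/top0.png

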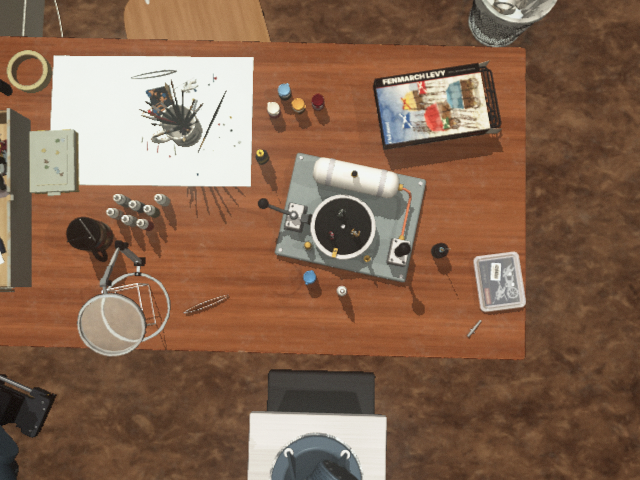

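View pics/side0.png

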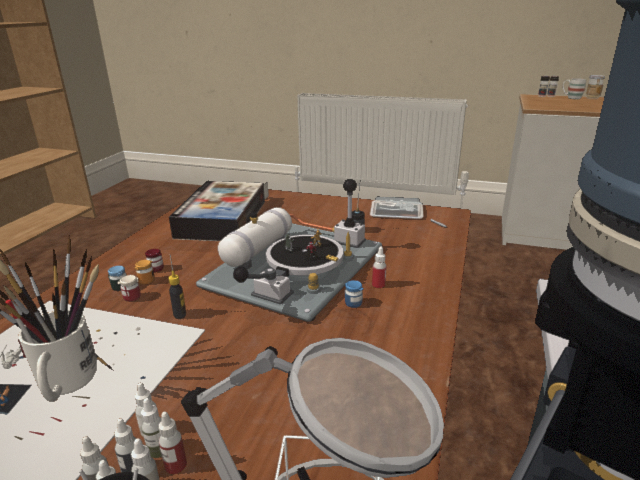

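The top view shows the base turned a little clockwise, with the brake ball at about (263,203), the valve ball at (404,249), the platter centre near (343,226) and the tab at (334,252). In the side view the slim pin is at (347,245), on the base's right, and the silencer is at (313,282), on its left.

```bash
cat > h.py <<'E'
import numpy as np, pickle, cv2
D=pickle.load(open("cams.pkl","rb"))
def ray(c,u,v):
    d=c["pose"][:3,:3]@np.array([(u-c["cx"])/c["fx"],(v-c["cy"])/c["fy"],1]);return c["pose"][:3,3],d
def onz(c,u,v,z):
    o,d=ray(c,u,v);return o+d*(z-o[2])/d[2]
def proj(c,p):
    q=c["pose"][:3,:3].T@(np.array(p)-c["pose"][:3,3]);return np.array([c["cx"]+c["fx"]*q[0]/q[2],c["cy"]+c["fy"]*q[1]/q[2]])
E
python3 - <<'E'
from h import *
t=D["top"]["pixels"];s=D["side"]["pixels"]
hsv=cv2.cvtColor(t,cv2.COLOR_BGR2HSV)
print(hsv[170,302],hsv[245,290],hsv[262,380])
# plate: grey-blue
m=cv2.inRange(hsv,(85,20,60),(125,110,190));m[:140]=0;m[300:]=0;m[:,:265]=0;m[:,440:]=0
m=cv2.morphologyEx(m,cv2.MORPH_OPEN,np.ones((2,2)))
n,l,st,_=cv2.connectedComponentsWithStats(m);k=[i for i in range(1,n) if st[i,4]>60]
pts=np.argwhere(np.isin(l,k))[:,::-1]
W=np.array([onz(D["top"],u,v,.018)[:2] for u,v in pts])
r=cv2.minAreaRect((W*1000).astype(np.float32));print("plate",r)
cv2.imwrite("pics/c.png",np.vstack([np.hstack([cv2.resize(t[145:295,250:450],(800,600),interpolation=cv2.INTER_CUBIC)])]))
cv2.imwrite("pics/s.png",cv2.resize(s[170:330,190:400],(788,600),interpolation=cv2.INTER_CUBIC))
# white rim ellipse
E
```

```text
[ 53  13 157] [ 43  14 160] [ 49  13 154]Traceback (most recent call last):
  File "<stdin>", line 11, in <module>
cv2.error: OpenCV(4.12.0) /io/opencv/modules/imgproc/src/convhull.cpp:143: error: (-215:Assertion failed) total >= 0 && (depth == CV_32F || depth == CV_32S) in function 'convexHull'
```

Run:
```python
from h import *
t=D["top"]["pixels"];s=D["side"]["pixels"]
hsv=cv2.cvtColor(t,cv2.COLOR_BGR2HSV)
m=cv2.inRange(hsv,(0,0,50),(180,45,255));m[:140]=0;m[300:]=0;m[:,:270]=0;m[:,440:]=0
m=cv2.morphologyEx(m,cv2.MORPH_OPEN,np.ones((7,7)))
n,l,st,_=cv2.connectedComponentsWithStats(m);k=1+np.argmax(st[1:,4]);print(st[k])
pts=np.argwhere(l==k)[:,::-1]
W=np.array([onz(D["top"],u,v,.018)[:2] for u,v in pts])
r=cv2.minAreaRect((W*1000).astype(np.float32));print("plate",r)
# light rim ring of platter
w=cv2.inRange(hsv,(0,0,185),(180,40,255));w[:,:300]=0;w[:190]=0;w[262:]=0;w[:,385:]=0
cn=max(cv2.findContours(w,cv2.RETR_EXTERNAL,cv2.CHAIN_APPROX_NONE)[0],key=len)
e=cv2.fitEllipse(cv2.convexHull(cn));print("rim",e,onz(D["top"],*e[0],.05))
cv2.imwrite("pics/c.png",cv2.resize(t[145:295,250:450],(800,600),interpolation=cv2.INTER_CUBIC))
cv2.imwrite("pics/s.png",cv2.resize(s[170:330,190:400],(788,600),interpolation=cv2.INTER_CUBIC))
```

```text
[  276   154   149   127 10865]
plate ((614.3238525390625, -65.81057739257812), (312.4275817871094, 250.02157592773438), 79.1642074584961)
rim ((342.61004638671875, 226.2303009033203), (63.69096755981445, 64.77689361572266), 102.09881591796875) [ 0.58618383 -0.04749867  0.05      ]
```

View pics/c.png

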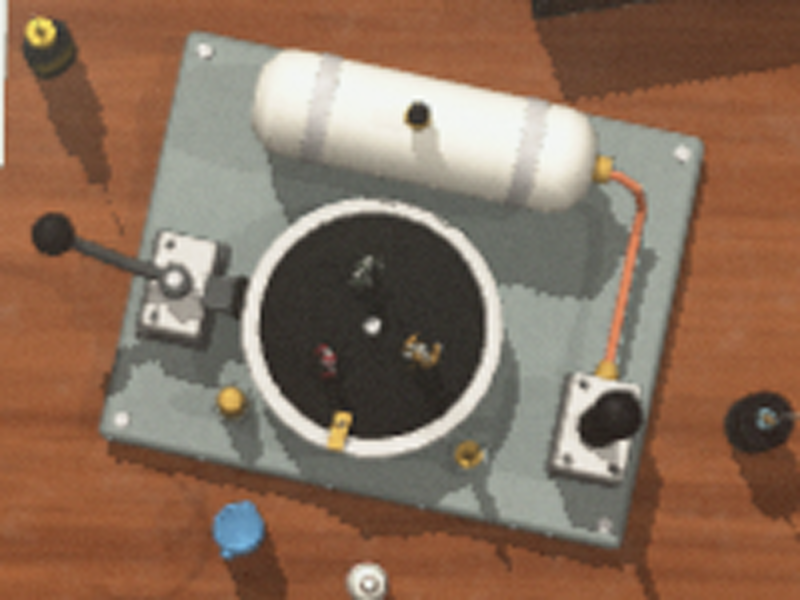

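View pics/s.png

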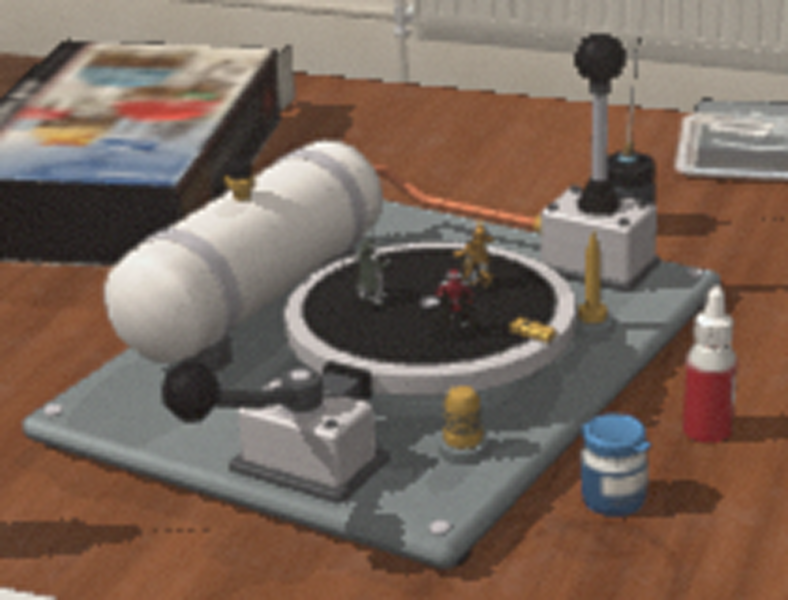

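The crops show the pin at crop pixel (468,455), which is (367,259) in the full top view. The silencer is at (231,402), the tab at (341,430), the brake ball at (53,234) and the valve ball at (610,418). The pin is on the right (base −y), so the valve ball has to be pushed to −y.

```bash
cat >> h.py <<'E'
yaw=np.deg2rad(-10.84);C=np.array([.5862,-.0475])
R=np.array([[np.cos(yaw),-np.sin(yaw)],[np.sin(yaw),np.cos(yaw)]])
def w(x,y,z): return np.r_[C+R@np.array([x,y]),z]
def b(p): return R.T@(np.array(p)[:2]-C)
E
python3 - <<'E'
from h import *
def tri(a,c):
    (o1,d1),(o2,d2)=ray(D["top"],*a),ray(D["side"],*c)
    A=np.c_[d1,-d2];k=np.linalg.lstsq(A,o2-o1,rcond=None)[0];p,q=o1+d1*k[0],o2+d2*k[1];return (p+q)/2,np.linalg.norm(p-q)
ct=lambda x,y:(250+x/4,145+y/4)
cs=lambda x,y:(190+x*210/788,170+y*160/600)
T=D["top"]
for n,a,c in(("brake",(53,234),(190,391)),("valve",(612,418),(601,58)),("pin",(468,455),(594,236)),("axis",(175,279),(300,375))):
    p,e=tri(ct(*a),cs(*c));print(n,p.round(4),round(e,4),b(p).round(4))
print("exp brake", w(*(np.array([0,.116])+.07*np.array([np.sin(.1),np.cos(.1)])),.093), "valve",w(-.03,-.138,.146))
for n,p in(("pinfoot",w(-.092*np.cos(.87),-.092*np.sin(.87),.025)),("valve",w(-.03,-.138,.146)),("brake",w(.007,.1857,.093))):
    print(n,(proj(T,p)-[250,145])*4, (proj(D["side"],p)-[190,170])*788/210)
for n,a,z in(("tab",(341,430),.054),("pin",(467,455),.04),("sil",(231,400),.053),("pot",(240,528),.04),("drop",(367,582),.08),("grip",(757,420),.045),("cem",(45,40),.1)):
    p=onz(T,*ct(*a),z);q=b(p);print(n,p.round(4),q.round(4),"ang from -x",np.arctan2(-q[1],-q[0]).round(3),np.hypot(*q).round(3))
E
```

```text
brake [0.629  0.1326 0.0907] 0.001 [0.0082 0.1849]
valve [ 0.5294 -0.1757  0.1447] 0.0007 [-0.0317 -0.1366]
pin [ 0.5125 -0.1034  0.0724] 0.0021 [-0.0619 -0.0688]
axis [0.6086 0.065  0.0649] 0.0011 [0.0009 0.1147]
exp brake [0.62797834 0.13352331 0.093     ] valve [ 0.53078206 -0.17739554  0.146     ]
pinfoot [466.00398292 454.06588243] [592.00596335 313.76908042]
valve [615.45479489 414.60313299] [599.95970969  54.54273459]
brake [ 50.40807951 234.28684832] [191.75757304 388.06841272]
tab [ 0.525 -0.032  0.054] [-0.063   0.0037] ang from -x -0.058 0.063
pin [ 0.5133 -0.1051  0.04  ] [-0.0608 -0.0703] ang from -x 0.858 0.093
sil [0.5407 0.0313 0.053 ] [-0.0596  0.0689] ang from -x -0.858 0.091
pot [0.4679 0.0246 0.04  ] [-0.1297  0.0485] ang from -x -0.358 0.138
drop [ 0.4386 -0.0483  0.08  ] [-0.1448 -0.0286] ang from -x 0.195 0.148
grip [ 0.5374 -0.2707  0.045 ] [-0.006  -0.2284] ang from -x 1.545 0.229
cem [0.7366 0.1395 0.1   ] [0.1125 0.2119] ang from -x -2.059 0.24
```

Run:
```python
from h import *
def tri(a,c):
    (o1,d1),(o2,d2)=ray(D["top"],*a),ray(D["side"],*c)
    k=np.linalg.lstsq(np.c_[d1,-d2],o2-o1,rcond=None)[0];p,q=o1+d1*k[0],o2+d2*k[1];return (p+q)/2,np.linalg.norm(p-q)
print("lens",tri((111,323),(366,407)));print("joint",tri((121,246),(196,402)));print("arm tip",tri((138,262),(270,353)))
from rig import status
from scipy.spatial.transform import Rotation as Q
o=status.get_obs();r=Q.from_quat(o["tool_rot"]);A=r.as_matrix();print(A.round(3))
bm=[.6285,.133,.0]
for z in(.22,.086):
    print(A.T@(np.r_[bm[:2],z]-o["position"]))
```

```text
lens (array([0.35640135, 0.43249349, 0.17166865]), np.float64(0.0033980591557828408))
joint (array([0.52320495, 0.43433983, 0.131055  ]), np.float64(0.002198405746451158))
arm tip (array([0.47735179, 0.3815351 , 0.16238802]), np.float64(0.020738794336230718))
[[-0.932  0.362 -0.001]
 [ 0.362  0.932 -0.002]
 [ 0.    -0.002 -1.   ]]
[-0.53774155 -0.27262133  0.00200654]
[-0.5377854  -0.2723579   0.13600628]
```

Request:
arm_command:
  delta_rot:
    - [0,0,6.6]
    - [0,0,13.2]
    - [0,0,19.9]
    - [0,0,26.5]
    - [0,0,33.2]
    - [0,0,39.8]
    - [0,0,46.4]
    - [0,0,53.1]
    - [0,0,59.7]
    - [0,0,66.3]
    - [0,0,73]
    - [0,0,79.6]
  delta_pos:
    - [0,0,-0.04]
    - [0,0,-0.08]
    - [0,0,-0.12]
    - [-0.03,-0.015,-0.14]
    - [-0.066,-0.034,-0.14]
    - [-0.102,-0.052,-0.14]
    - [-0.139,-0.07,-0.14]
    - [-0.175,-0.089,-0.14]
    - [-0.212,-0.107,-0.14]
    - [-0.249,-0.126,-0.14]
    - [-0.285,-0.145,-0.14]
    - [-0.322,-0.163,-0.14]
  gripper: [0,0,0,0,0,0,0,0,0,0,0,0]

```text
time: 1.1
position: [0.468, 0.3121, 0.3622]
tool_rot: [0.773, 0.635, -0.001, -0.0]
ft_force: [0.3, 0.2, -0.7]
grip_width: 0.0435
grip_force: 0.0
```

Request:
arm_command:
  delta_rot:
    - [0,0,0]
    - [0,0,0]
    - [0,0,0]
    - [0,0,0]
    - [0,0,0]
    - [0,0,0]
    - [0,0,0]
    - [0,0,0]
    - [0,0,0]
    - [0,0,0]
    - [0,0,0]
    - [0,0,0]
  delta_pos:
    - [-0.024,0.032,0]
    - [-0.048,0.064,0]
    - [-0.072,0.096,0]
    - [-0.096,0.128,0]
    - [-0.12,0.16,0]
    - [-0.145,0.191,0.01]
    - [-0.145,0.191,0.05]
    - [-0.145,0.191,0.09]
    - [-0.145,0.191,0.13]
    - [-0.145,0.191,0.17]
    - [-0.145,0.191,0.21]
    - [-0.145,0.191,0.235]
  gripper: [0,0,0,0,0,0,0,0,0,0,0,0]

```text
time: 2.1
position: [0.6248, 0.1352, 0.1227]
tool_rot: [0.771, 0.637, -0.003, -0.002]
ft_force: [-0.3, 0.5, -0.5]
grip_width: 0.0439
grip_force: 0.0
```

Run:
```python
from h import *
from rig import status,viewer
o=status.get_obs();print(o["position"],b(o["position"]),o["ft_force"])
c=viewer.camera("side");cv2.imwrite("pics/s2.png",cv2.resize(c["pixels"][170:350,150:400],(750,540)))
```

```text
[0.62476169 0.13524879 0.122723  ] [0.00350458 0.18674004] [-0.27938915  0.50695913 -0.51595825]
```

View pics/s2.png

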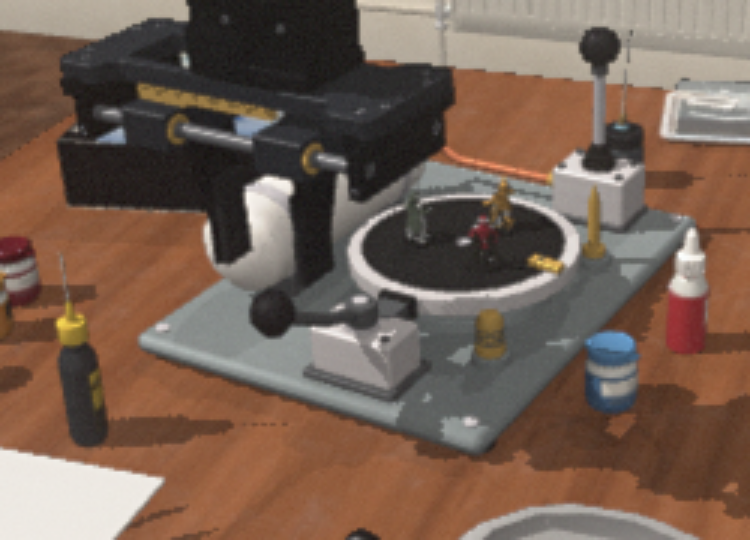

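The fingers straddle the brake ball at about (270,312) in the crop and everything nearby is clear. I'll descend, then pull toward the robot to back the brake off.

Request:
arm_command:
  delta_rot:
    - [0,0,0]
    - [0,0,0]
    - [0,0,0]
    - [0,0,0]
    - [0,0,0]
    - [0,0,0]
    - [0,0,0]
    - [0,0,0]
    - [0,0,0]
    - [0,0,0]
    - [0,0,0]
    - [0,0,0]
  delta_pos:
    - [0,0,0.025]
    - [0,0,0.037]
    - [0,0,0.037]
    - [0,-0.006,0.037]
    - [0,-0.012,0.037]
    - [0,-0.02,0.037]
    - [-0.001,-0.028,0.037]
    - [-0.003,-0.036,0.037]
    - [-0.006,-0.044,0.037]
    - [-0.009,-0.051,0.037]
    - [-0.012,-0.057,0.037]
    - [-0.012,-0.057,0.037]
  gripper: [0,0,0,0,0,0,0,0,0,0,0,0]

```text
time: 3.15
position: [0.5723, 0.1352, 0.0939]
tool_rot: [0.771, 0.637, 0.004, 0.003]
ft_force: [3.2, 0.6, 1.8]
grip_width: 0.0438
grip_force: 1.6
```

Run:
```python
from h import *
from rig import status,viewer
o=status.get_obs();print(o["position"],b(o["position"]),R.T@o["ft_force"][:2],o["ft_force"][2])
c=viewer.camera("side");cv2.imwrite("pics/s3.png",cv2.resize(c["pixels"][170:350,150:400],(750,540)))
```

```text
[0.5723227  0.13517811 0.09394993] [-0.04798541  0.17680858] [3.06283327 1.19441391] 1.809502746497699
```

View pics/s3.png

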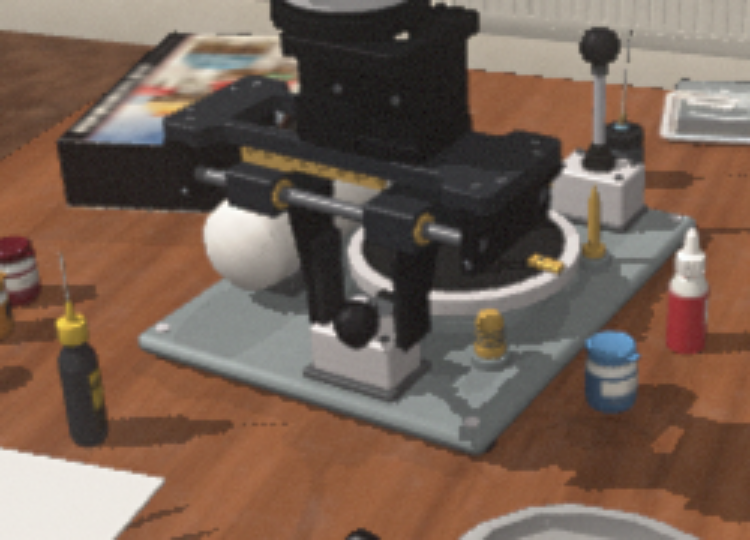

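The lever has been swung back: its ball is at (357,325) in the crop. Next I'll free the fingers, lift and go to the valve ball.

Request:
arm_command:
  delta_rot:
    - [0,0,0]
    - [0,0,0]
    - [0,0,-2]
    - [0,0,-9]
    - [0,0,-16]
    - [0,0,-23]
    - [0,0,-30]
    - [0,0,-37]
    - [0,0,-44]
    - [0,0,-51]
    - [0,0,-58]
    - [0,0,-65]
  delta_pos:
    - [0,0.009,0]
    - [0,0.009,-0.03]
    - [0,0.009,-0.07]
    - [0,0.01,-0.11]
    - [-0.005,0.01,-0.15]
    - [-0.04,0.012,-0.165]
    - [-0.08,0.013,-0.165]
    - [-0.12,0.014,-0.165]
    - [-0.16,0.015,-0.165]
    - [-0.2,0.016,-0.165]
    - [-0.24,0.017,-0.165]
    - [-0.28,0.018,-0.165]
  gripper: [0,0,0,0,0,0,0,0,0,0,0,0]

```text
time: 4.2
position: [0.5349, -0.1337, 0.2553]
tool_rot: [0.327, 0.945, 0.0, -0.002]
ft_force: [0.9, -0.3, 0.5]
grip_width: 0.0432
grip_force: 0.0
```

Run:
```python
from h import *
from rig import status,viewer
from scipy.spatial.transform import Rotation as Q
S=D["side"];p=onz(S,150+357/3,170+325/3,.093);print("brake ball base",b(p), "theta",np.arctan2(-b(p)[0],b(p)[1]-.116))
o=status.get_obs();A=Q.from_quat(o["tool_rot"]).as_matrix();print(o["position"],b(o["position"]))
az=np.degrees(np.arctan2(A[1,1],A[0,1]));print("az y",az,"turn about tool z needed",-(79.16-az))
print("tool shift",A.T@(w(-.0305,-.1375,.19)-o["position"]))
```

```text
brake ball base [-0.04173686  0.17800938] theta 0.5924248451950326
[ 0.53492013 -0.13374652  0.25528327] [-0.03414471 -0.09435161]
az y 51.839215688486355 turn about tool z needed -27.32078431151364
tool shift [-0.02327263 -0.03659665  0.06523836]
```

Request:
arm_command:
  delta_rot:
    - [0,0,-7]
    - [0,0,-14]
    - [0,0,-21]
    - [0,0,-25]
    - [0,0,-25]
    - [0,0,-25]
  delta_pos:
    - [-0.01,-0.015,0]
    - [-0.0196,-0.0295,0]
    - [-0.0196,-0.0295,0.02]
    - [-0.0196,-0.0295,0.055]
    - [-0.0196,-0.0295,0.07]
    - [-0.0196,-0.0295,0.07]
  gripper: [0,0,0,0,0,0]

```text
time: 4.7
position: [0.5299, -0.1663, 0.1815]
tool_rot: [0.118, 0.993, 0.002, -0.006]
ft_force: [-0.2, -0.2, -0.1]
grip_width: 0.0438
grip_force: 0.0
```

```bash
cat > m.py <<'E'
from h import *
from rig import status,viewer
from scipy.spatial.transform import Rotation as Q
o=status.get_obs();A=Q.from_quat(o["tool_rot"]).as_matrix();print(o["time"],o["position"],"base",b(o["position"]).round(4))
print("az y",np.degrees(np.arctan2(A[1,1],A[0,1])),"F base",R.T@o["ft_force"][:2],"tool shift",(A.T@(w(-.0305,-.1375,.132)-o["position"])).round(4))
def tab(name):
    c=viewer.camera(name);im=c["pixels"];cv2.imwrite(f"pics/{name}_{o['time']:.2f}.png",im)
    h=cv2.cvtColor(im,cv2.COLOR_BGR2HSV);m=cv2.inRange(h,(15,110,110),(32,255,255))
    n,l,st,ce=cv2.connectedComponentsWithStats(m)
    for i in range(1,n):
        if st[i,4]<6: continue
        q=b(onz(c,*ce[i],.054))
        if .055<np.hypot(*q)<.08: print(name,"tab?",ce[i].round(1),st[i,4],"r",np.hypot(*q).round(4),"ang",np.arctan2(-q[1],-q[0]).round(3))
tab("top");tab("side")
E
python3 m.py; cp pics/top_*.png pics/top1.png
```

```text
4.7 [ 0.52985029 -0.16630023  0.18151587] base [-0.033  -0.1273]
az y 76.45929505747583 F base [-0.15299894 -0.22463967] tool shift [-0.0036 -0.0102  0.0494]
top tab? [334.4 252. ] 36 r 0.0626 ang -0.091
side tab? [313.5 236.8] 6 r 0.0559 ang 1.766
side tab? [331.4 257.4] 40 r 0.0631 ang -0.113
```

View pics/top1.png

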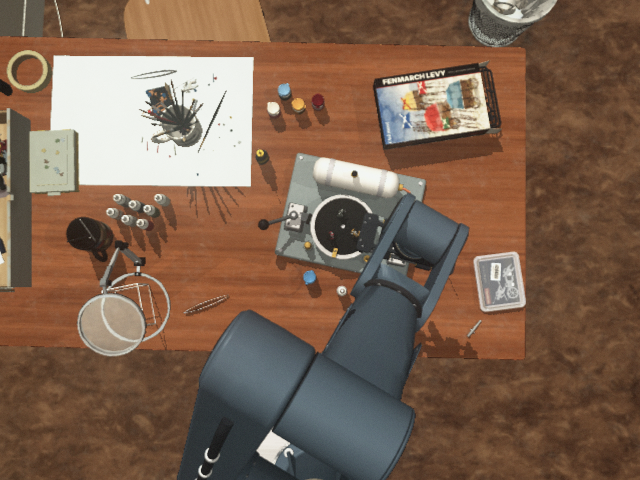

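The top view shows the brake lever swung back (ball at 264,224), the gripper above the valve and the tab still visible at (334,252).

Request:
arm_command:
  delta_rot:
    - [0,0,0]
    - [0,0,0]
    - [0,0,0]
  delta_pos:
    - [0,-0.003,0]
    - [0,-0.003,0]
    - [0,-0.003,0]
  gripper: [0,0,0]

```text
time: 5.05
position: [0.5337, -0.1711, 0.187]
tool_rot: [0.117, 0.993, -0.001, 0.001]
ft_force: [0.2, 0.6, -0.7]
grip_width: 0.0433
grip_force: 0.0
```

```bash
python3 m.py
```

```text
5.05 [ 0.53368132 -0.17105991  0.18697342] base [-0.0283 -0.1312]
az y 76.5161083925983 F base [0.05520985 0.60660687] tool shift [ 0.002  -0.0063  0.055 ]
top tab? [334.3 252.2] 38 r 0.0631 ang -0.093
side tab? [313.8 236.5] 8 r 0.0576 ang 1.766
side tab? [331.4 257.4] 40 r 0.0632 ang -0.112
```

Request:
arm_command:
  delta_rot:
    - [0,0,-1]
    - [0,0,-2.6]
    - [0,0,-2.6]
    - [0,0,-2.6]
    - [0,0,-2.6]
    - [0,0,-2.6]
    - [0,0,-2.6]
    - [0,0,-2.6]
    - [0,0,-2.6]
    - [0,0,-2.6]
    - [0,0,-2.6]
    - [0,0,-2.6]
  delta_pos:
    - [0.002,-0.006,0.01]
    - [0.002,-0.006,0.035]
    - [0.002,-0.006,0.055]
    - [0.002,-0.006,0.055]
    - [0.002,-0.012,0.055]
    - [0.002,-0.02,0.055]
    - [0.002,-0.028,0.056]
    - [0.002,-0.036,0.058]
    - [0.002,-0.043,0.059]
    - [0.002,-0.043,0.059]
    - [0.002,-0.043,0.059]
    - [0.002,-0.043,0.059]
  gripper: [0,0,0,0,0,0,0,0,0,0,0,0]

```text
time: 6.15
position: [0.5212, -0.2119, 0.1269]
tool_rot: [0.095, 0.995, 0.0, 0.0]
ft_force: [2.1, 3.2, 2.4]
grip_width: 0.0436
grip_force: 1.5
```

```bash
python3 m.py
```

```text
6.15 [ 0.52121715 -0.21192151  0.12689429] base [-0.0329 -0.1737]
az y 79.08813880584567 F base [1.50378021 3.52645036] tool shift [-0.0024  0.0362 -0.0051]
top tab? [337.2 253. ] 37 r 0.0632 ang 0.015
side tab? [312.6 236.1] 8 r 0.0587 ang 1.813
side tab? [333.6 255.9] 39 r 0.0637 ang 0.003
```

Request:
arm_command:
  delta_rot:
    - [0,0,0]
    - [0,0,0]
    - [0,0,0]
    - [0,0,0]
    - [0,0,0]
    - [0,0,0]
    - [0,0,0]
    - [0,0,0]
    - [0,0,0]
    - [0,0,0]
    - [0,0,0]
    - [0,0,0]
  delta_pos:
    - [0,0,0]
    - [0,0,0]
    - [0,0,0]
    - [0,0,0]
    - [0,0,0]
    - [0,0,0]
    - [0,0,0]
    - [0,0,0]
    - [0,0,0]
    - [0,0,0]
    - [0,0,0]
    - [0,0,0]
  gripper: [0,0,0,0,0,0,0,0,0,0,0,0]

```text
time: 7.25
position: [0.5209, -0.212, 0.1265]
tool_rot: [0.095, 0.995, -0.0, -0.0]
ft_force: [0.7, 2.3, 3.2]
grip_width: 0.0438
grip_force: 1.4
```

```bash
python3 m.py
```

```text
7.25 [ 0.52091813 -0.21196261  0.12653454] base [-0.0332 -0.1738]
az y 79.1136701623548 F base [0.25704397 2.43126296] tool shift [-0.0027  0.0363 -0.0055]
top tab? [346.5 252.8] 38 r 0.0621 ang 0.354
side tab? [336.7 250.8] 37 r 0.063 ang 0.347
```

Request:
arm_command:
  delta_rot:
    - [0,0,0]
    - [0,0,0]
    - [0,0,0]
    - [0,0,0]
    - [0,0,0]
    - [0,0,0]
    - [0,0,0]
    - [0,0,0]
    - [0,0,0]
    - [0,0,0]
    - [0,0,0]
  delta_pos:
    - [0,0,0]
    - [0,0,0]
    - [0,0,0]
    - [0,0,0]
    - [0,0,0]
    - [0,0,0]
    - [0,0,0]
    - [0,0,0]
    - [0,0,0]
    - [0,0,0]
    - [0,0,0]
  gripper: [0,0,0,0,0,0,0,0,0,0,0]

```text
time: 8.27
position: [0.5209, -0.212, 0.1266]
tool_rot: [0.095, 0.995, -0.0, -0.0]
ft_force: [1.6, 2.2, 1.6]
grip_width: 0.0435
grip_force: 1.4
```

```bash
python3 m.py
```

```text
8.2667 [ 0.52090792 -0.21196441  0.12655954] base [-0.0332 -0.1738]
az y 79.11720383749697 F base [1.12349381 2.48628813] tool shift [-0.0027  0.0363 -0.0054]
top tab? [354.5 250.7] 37 r 0.0628 ang 0.659
side tab? [305.2 235.5] 10 r 0.0602 ang 2.076
side tab? [336.3 246.2] 38 r 0.0627 ang 0.655
```

Request:
arm_command:
  delta_rot:
    - [0,0,0]
    - [0,0,0]
    - [0,0,0]
    - [0,0,0]
    - [0,0,0]
    - [0,0,0]
    - [0,0,0]
  delta_pos:
    - [0,0,0]
    - [0,0,0]
    - [0,0,0]
    - [0,0.03,-0.004]
    - [0,0.036,-0.005]
    - [0,0.036,-0.005]
    - [0,0.036,-0.005]
  gripper: [0,0,0,0,0,0,0]

```text
time: 8.95
position: [0.5275, -0.177, 0.1314]
tool_rot: [0.094, 0.996, -0.001, -0.0]
ft_force: [0.4, 0.1, -0.1]
grip_width: 0.0434
grip_force: 0.0
```

```bash
python3 m.py; cp pics/side_8.9*.png pics/sx.png; ls pics | tail -3
python3 - <<'E'
import cv2,glob
f=sorted(glob.glob('pics/side_8*.png')+glob.glob('pics/side_9*.png'))[-1]
cv2.imwrite('pics/s5.png',cv2.resize(cv2.imread(f)[170:350,220:420],(800,720))[:600])
E
```

```text
8.95 [ 0.52746516 -0.17696783  0.13137666] base [-0.0333 -0.1382]
az y 79.21078397222377 F base [0.32878378 0.17762666] tool shift [-0.0028  0.0007 -0.0006]
top tab? [357.2 248.5] 33 r 0.0615 ang 0.786
side tab? [303.9 235.4] 14 r 0.061 ang 2.119
side tab? [335.4 244.7] 32 r 0.0626 ang 0.767
top_7.25.png
top_8.27.png
top_8.95.png
```

View pics/s5.png

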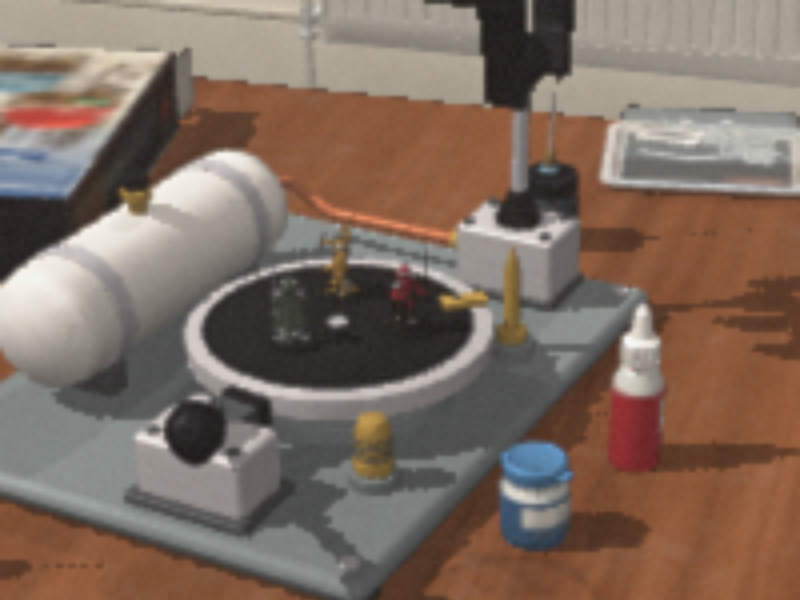

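The tab at (463,300) is just short of the pin at (512,335), by about 0.07 rad, so I'll nudge the valve gently.

Request:
arm_command:
  delta_rot:
    - [0,0,0]
    - [0,0,0]
    - [0,0,0]
    - [0,0,0]
    - [0,0,0]
    - [0,0,0]
    - [0,0,0]
    - [0,0,0]
    - [0,0,0]
    - [0,0,0]
    - [0,0,0]
  delta_pos:
    - [0,-0.015,0]
    - [0,-0.023,0]
    - [0,-0.023,0]
    - [0,-0.023,0]
    - [0,-0.023,0]
    - [0,-0.023,0]
    - [0,-0.023,0]
    - [0,0,0]
    - [0,0,0]
    - [0,0,0]
    - [0,0,0]
  gripper: [0,0,0,0,0,0,0,0,0,0,0]

```text
time: 9.97
position: [0.5282, -0.1771, 0.1318]
tool_rot: [0.094, 0.996, -0.001, 0.001]
ft_force: [0.9, -0.8, 0.2]
grip_width: 0.0433
grip_force: 0.0
```

```bash
python3 m.py;  python3 - <<'E'
import cv2,glob,os
from h import *
fs=max(glob.glob('pics/side_*.png'),key=os.path.getmtime);ft=max(glob.glob('pics/top_*.png'),key=os.path.getmtime)
a=cv2.resize(cv2.imread(fs)[225:275,290:360],(560,400),interpolation=cv2.INTER_CUBIC);c=cv2.resize(cv2.imread(ft)[225:275,335:365],(240,400),interpolation=cv2.INTER_CUBIC)
cv2.imwrite('pics/n1.png',np.hstack([a,c]))
# line centre->pin expected in side at z=.054 and tab centre target
for an in(.8,.87,.93):
    p=w(-.063*np.cos(an),-.063*np.sin(an),.054)
    print(an,proj(D["side"],p),proj(D["top"],p))
E
```

```text
9.9667 [ 0.52823211 -0.17706009  0.13177503] base [-0.0326 -0.1382]
az y 79.17292356059713 F base [ 1.00332176 -0.66197495] tool shift [-0.0021  0.0006 -0.0002]
top tab? [358.1 247.4] 28 r 0.0603 ang 0.837
side tab? [303.2 235.2] 12 r 0.0616 ang 2.144
side tab? [334.8 243.9] 34 r 0.0626 ang 0.826
0.8 [335.25192042 244.20391348] [357.92945454 248.87446014]
0.87 [334.46814359 243.27062902] [359.49524226 247.75579322]
0.93 [333.68649588 242.49766715] [360.77148075 246.71200509]
```

View pics/n1.png

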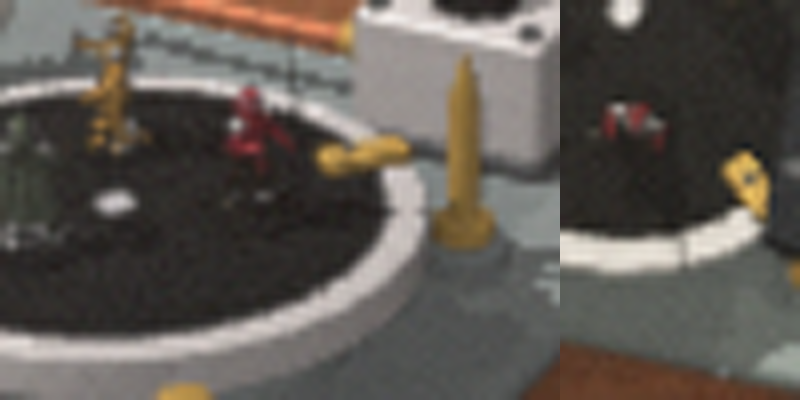

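The tab at (362,155) in the crop now points almost at the pin at (464,150). The hub mark at (113,202) gives an independent check of the angle.

Run:
```python
from h import *
S=D["side"];T=D["top"]
f=lambda x,y:(290+x/8,225+y/8)
for z in(.05,.053):
    H=onz(S,*f(113,202),z)
    print("hub base",b(H))
    t=onz(S,334.8,243.9,.054)
    for pz,px in((.076,f(464,56)),(.04,f(464,205))):
        p=onz(S,*px,pz);a=(R.T@(t-H)[:2]);q=(R.T@(p-H)[:2])
        print("tab",np.arctan2(-a[1],-a[0]),"pin",np.arctan2(-q[1],-q[0]),np.hypot(*q), "lateral mm",1e3*(q[0]*a[1]-q[1]*a[0])/np.hypot(*a))
print("hub top",b(onz(T,343,226.25,.052)))
```

```text
hub base [ 0.0016296 -0.0015408]
tab 0.7890431803640291 pin 0.7862956462203609 0.08985413107372875 lateral mm 0.2468769824643555
tab 0.7890431803640291 pin 0.6762304523146367 0.08740157428075954 lateral mm 9.839109084185887
hub base [-0.00141355  0.00342823]
tab 0.8772594179299542 pin 0.8483096430706664 0.09139670678501378 lateral mm 2.645544514340505
tab 0.8772594179299542 pin 0.7417169124667646 0.08832734056946666 lateral mm 11.93548456018218
hub top [-9.35445440e-05 -8.86923992e-04]
```

Request:
arm_command:
  delta_rot:
    - [0,0,0]
    - [0,0,0]
    - [0,0,0]
    - [0,0,0]
    - [0,0,0]
    - [0,0,0]
    - [0,0,0]
  delta_pos:
    - [0,-0.015,0]
    - [0,-0.023,0]
    - [0,-0.023,0]
    - [0,0,0]
    - [0,0,0]
    - [0,0,0]
    - [0,0,0]
  gripper: [0,0,0,0,0,0,0]

```text
time: 10.65
position: [0.528, -0.1769, 0.1316]
tool_rot: [0.095, 0.996, -0.0, 0.0]
ft_force: [1.1, 0.3, 0.6]
grip_width: 0.0434
grip_force: 0.0
```

```bash
python3 m.py
```

```text
10.65 [ 0.52796586 -0.17694998  0.13164248] base [-0.0328 -0.1381]
az y 79.1384177502641 F base [0.98032548 0.5301334 ] tool shift [-0.0023  0.0006 -0.0004]
top tab? [358.3 247. ] 26 r 0.06 ang 0.85
side tab? [302.9 235.4] 14 r 0.0612 ang 2.155
side tab? [334.7 243.8] 34 r 0.0625 ang 0.831
```

Request:
arm_command:
  delta_rot:
    - [0,0,0]
    - [0,0,0]
    - [0,0,6]
    - [0,0,13]
    - [0,0,20]
    - [0,0,27]
    - [0,0,34]
    - [0,0,41]
    - [0,0,48]
    - [0,0,55]
    - [0,0,62]
    - [0,0,69]
  delta_pos:
    - [0,0,-0.03]
    - [0,0,-0.07]
    - [0,0,-0.11]
    - [0,0.02,-0.125]
    - [0,0.06,-0.125]
    - [0,0.1,-0.125]
    - [0.001,0.14,-0.125]
    - [0.002,0.18,-0.125]
    - [0.003,0.22,-0.125]
    - [0.005,0.26,-0.125]
    - [0.006,0.3,-0.125]
    - [0.007,0.313,-0.125]
  gripper: [0,0,0,0,0,0,0,0,0,0,0,0]

```text
time: 11.75
position: [0.5803, 0.1349, 0.2567]
tool_rot: [0.625, 0.781, 0.001, 0.0]
ft_force: [-0.8, -0.4, 0.6]
grip_width: 0.0433
grip_force: 0.0
```

Request:
arm_command:
  delta_rot:
    - [0,0,7]
    - [0,0,14]
    - [0,0,21]
    - [0,0,21]
    - [0,0,21]
  delta_pos:
    - [0,0,0.01]
    - [0,0,0.03]
    - [0,0,0.06]
    - [0,0,0.09]
    - [0,0,0.09]
  gripper: [0,0,0,0,0]

```text
time: 12.17
position: [0.5758, 0.1315, 0.1611]
tool_rot: [0.755, 0.656, -0.005, -0.004]
ft_force: [-1.6, -0.4, -0.0]
grip_width: 0.0434
grip_force: 0.0
```

```bash
python3 m.py
python3 - <<'E'
import cv2,glob,os
import numpy as np
f=lambda n:cv2.imread(max(glob.glob(f'pics/{n}_*.png'),key=os.path.getmtime))
a=cv2.resize(f('top')[200:290,250:370],(400,300),interpolation=cv2.INTER_CUBIC);c=cv2.resize(f('side')[200:290,230:350],(400,300),interpolation=cv2.INTER_CUBIC)
d=cv2.resize(f('top')[225:275,330:380],(400,300),interpolation=cv2.INTER_CUBIC)
cv2.imwrite('pics/n2.png',np.vstack([np.hstack([a,c]),np.hstack([d,d*0])]))
E
```

```text
12.1667 [0.57576858 0.13149842 0.16106338] base [-0.0439  0.1738]
az y -8.044164563852286 F base [-1.44277918 -0.71586769] tool shift [-0.3116 -0.0015  0.0298]
top tab? [359.2 247.9] 37 r 0.063 ang 0.858
side tab? [302.7 235.8] 18 r 0.0593 ang 2.163
side tab? [334.7 243.8] 35 r 0.0626 ang 0.834
```

View pics/n2.png

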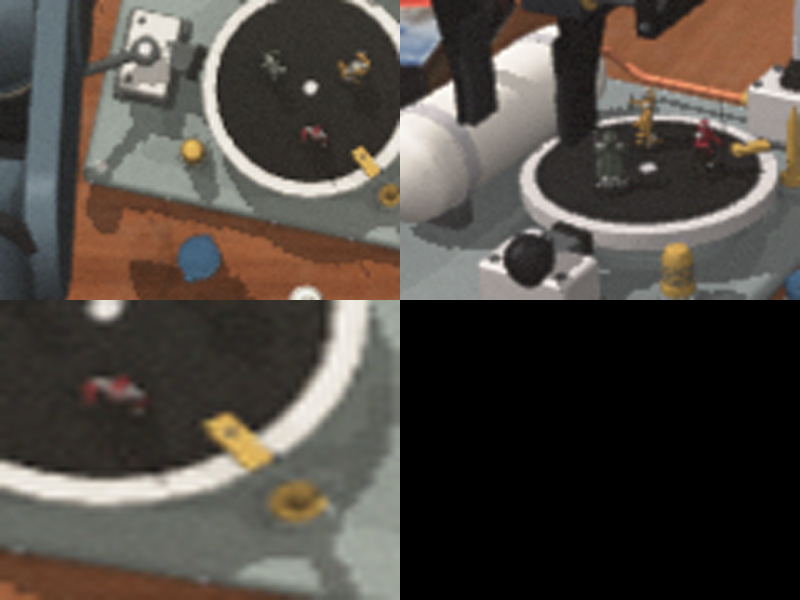

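The top crop shows the tab (239,440) lined up on the pin (298,500): both measure 0.858 rad in the same frame. Next is setting the brake.

Request:
arm_command:
  delta_rot:
    - [0,0,0]
    - [0,0,0]
    - [0,0,0]
  delta_pos:
    - [0,0,0.01]
    - [0,0,0.02]
    - [0,0,0.02]
  gripper: [0,0,0]

```text
time: 12.52
position: [0.5795, 0.1318, 0.1459]
tool_rot: [0.755, 0.656, -0.0, -0.0]
ft_force: [-0.6, -0.2, -0.7]
grip_width: 0.0434
grip_force: 0.0
```

Run:
```python
from h import *
from rig import status
from scipy.spatial.transform import Rotation as Q
o=status.get_obs();A=Q.from_quat(o["tool_rot"]).as_matrix();print(o["position"],b(o["position"]).round(4),"az",np.degrees(np.arctan2(A[1,1],A[0,1])),R.T@o["ft_force"][:2])
print((A.T@(w(-.040,.1755,.086)-o["position"])).round(4))
```

```text
[0.57950979 0.13184971 0.14588057] [-0.0403  0.1749] az -8.047438528814679 [-0.56696141 -0.29139566]
[0.0006 0.0004 0.0599]
```

Request:
arm_command:
  delta_rot:
    - [0,0,1]
    - [0,0,2.8]
    - [0,0,2.8]
    - [0,0,2.8]
    - [0,0,2.8]
    - [0,0,2.8]
    - [0,0,2.8]
    - [0,0,2.8]
    - [0,0,2.8]
    - [0,0,2.8]
    - [0,0,2.8]
    - [0,0,2.8]
  delta_pos:
    - [0,0,0.02]
    - [0,0,0.045]
    - [0,0,0.06]
    - [0,0,0.06]
    - [0,0.004,0.06]
    - [0,0.008,0.06]
    - [0.001,0.012,0.06]
    - [0.003,0.016,0.06]
    - [0.005,0.02,0.06]
    - [0.006,0.023,0.06]
    - [0.007,0.026,0.06]
    - [0.008,0.028,0.06]
  gripper: [0,0,0,0,0,0,0,0,0,0,0,0]

```text
time: 13.52
position: [0.6064, 0.1377, 0.0876]
tool_rot: [0.771, 0.637, -0.001, -0.003]
ft_force: [-6.7, 4.0, 4.4]
grip_width: 0.0436
grip_force: 3.4
```

```bash
cat > f.py <<'E'
from h import *
from rig import status
o=status.get_obs();print(o["time"],o["position"],b(o["position"]).round(4),"F",(R.T@o["ft_force"][:2]).round(2),o["ft_force"][2].round(2),o["grip_force"])
E
python3 f.py
```

```text
13.5167 [0.60638432 0.13772679 0.08757543] [-0.015   0.1857] F [-7.33  2.68] 4.35 3.4053153544664383
```

Request:
arm_command:
  delta_rot:
    - [0,0,0]
    - [0,0,0]
    - [0,0,0]
    - [0,0,0]
    - [0,0,0]
    - [0,0,0]
  delta_pos:
    - [0,0.0012,0]
    - [0,0.0024,0]
    - [0,0.0036,0]
    - [0,0.0048,0]
    - [0,0.006,0]
    - [0,0.0072,0]
  gripper: [0,0,0,0,0,0]

```text
time: 14.02
position: [0.6123, 0.138, 0.0872]
tool_rot: [0.771, 0.636, -0.001, -0.004]
ft_force: [-6.5, 7.9, 2.8]
grip_width: 0.0435
grip_force: 4.3
```

```bash
python3 f.py
```

```text
14.0167 [0.61232724 0.13799821 0.08717188] [-0.0092  0.1871] F [-7.83  6.53] 2.84 4.278545826673508
```

Request:
arm_command:
  delta_rot:
    - [0,0,0]
    - [0,0,0]
    - [0,0,0]
    - [0,0,0]
    - [0,0,0]
    - [0,0,0]
  delta_pos:
    - [0.001,0.0012,0]
    - [0.002,0.0024,0]
    - [0.003,0.0036,0]
    - [0.0035,0.0048,0]
    - [0.004,0.006,0]
    - [0.0042,0.0072,0]
  gripper: [0,0,0,0,0,0]

```text
time: 14.52
position: [0.6213, 0.1398, 0.0872]
tool_rot: [0.771, 0.637, -0.001, -0.003]
ft_force: [-4.7, 5.3, 2.3]
grip_width: 0.0436
grip_force: 3.2
```

```bash
python3 f.py
```

```text
14.5167 [0.62127249 0.13980108 0.08723505] [-0.0008  0.1906] F [-5.62  4.36] 2.33 3.2323186844587326
```

Request:
arm_command:
  delta_rot:
    - [0,0,0]
    - [0,0,0]
    - [0,0,0]
    - [0,0,0]
    - [0,0,0]
    - [0,0,0]
  delta_pos:
    - [0.0005,0.001,0]
    - [0.001,0.002,0]
    - [0.0015,0.003,0]
    - [0.002,0.004,0]
    - [0.002,0.005,0]
    - [0.002,0.006,0]
  gripper: [0,0,0,0,0,0]

```text
time: 15.02
position: [0.6279, 0.1404, 0.0873]
tool_rot: [0.771, 0.637, -0.001, -0.003]
ft_force: [-4.2, 4.8, 2.0]
grip_width: 0.0434
grip_force: 3.0
```

```bash
python3 f.py
```

```text
15.0167 [0.62786828 0.14043915 0.08726222] [0.0056 0.1924] F [-5.07  3.95] 1.99 2.951306328177452
```

Request:
arm_command:
  delta_rot:
    - [0,0,0]
    - [0,0,0]
    - [0,0,0]
    - [0,0,0]
    - [0,0,0]
    - [0,0,0]
  delta_pos:
    - [0,0.001,0]
    - [0,0.002,0]
    - [0,0.003,0]
    - [0,0.004,0]
    - [0,0.005,0]
    - [0,0.006,0]
  gripper: [0,0,0,0,0,0]

```text
time: 15.52
position: [0.6339, 0.1398, 0.0872]
tool_rot: [0.771, 0.637, -0.0, -0.003]
ft_force: [-4.7, 4.9, 0.9]
grip_width: 0.0438
grip_force: 2.8
```

```bash
python3 f.py
```

```text
15.5167 [0.63386907 0.13975718 0.08719896] [0.0116 0.1929] F [-5.49  3.93] 0.88 2.770008221268654
```

Request:
arm_command:
  delta_rot:
    - [0,0,0]
    - [0,0,0]
    - [0,0,0]
    - [0,0,0]
    - [0,0,0]
    - [0,0,0]
  delta_pos:
    - [0,0.0008,0]
    - [0,0.0016,0]
    - [0,0.0024,0]
    - [0,0.0032,0]
    - [0,0.004,0]
    - [0,0.0048,0]
  gripper: [0,0,0,0,0,0]

```text
time: 16.02
position: [0.6388, 0.1388, 0.0872]
tool_rot: [0.771, 0.637, -0.0, -0.003]
ft_force: [-5.2, 5.2, 1.2]
grip_width: 0.0434
grip_force: 2.7
```

```bash
python3 f.py
```

```text
16.0167 [0.63879147 0.13884649 0.08719414] [0.0166 0.1929] F [-6.04  4.13] 1.22 2.654600813984871
```

Request:
arm_command:
  delta_rot:
    - [0,0,0]
    - [0,0,0]
    - [0,0,0]
    - [0,0,0]
    - [0,0,0]
    - [0,0,0]
  delta_pos:
    - [0,0.0007,0]
    - [0,0.0014,0]
    - [0,0.0021,0]
    - [0,0.0028,0]
    - [0,0.0035,0]
    - [0,0.0042,0]
  gripper: [0,0,0,0,0,0]

```text
time: 16.52
position: [0.6431, 0.138, 0.0872]
tool_rot: [0.771, 0.637, -0.0, -0.003]
ft_force: [-4.4, 4.6, 0.0]
grip_width: 0.044
grip_force: 2.5
```

```bash
python3 f.py
```

```text
16.5167 [0.64310674 0.13802407 0.08721261] [0.021  0.1929] F [-5.23  3.7 ] 0.0 2.5106091052293777
```

Request:
arm_command:
  delta_rot:
    - [0,0,0]
    - [0,0,0]
    - [0,0,0]
    - [0,0,0]
    - [0,0,0]
    - [0,0,0]
  delta_pos:
    - [0,0.0007,0]
    - [-0.0003,0.0014,0]
    - [-0.0006,0.0021,0]
    - [-0.001,0.0028,0]
    - [-0.0013,0.0035,0]
    - [-0.0016,0.0042,0]
  gripper: [0,0,0,0,0,0]

```text
time: 17.02
position: [0.6468, 0.1355, 0.0871]
tool_rot: [0.771, 0.637, -0.0, -0.002]
ft_force: [-4.2, 4.6, 0.2]
grip_width: 0.0437
grip_force: 2.5
```

```bash
python3 f.py
```

```text
17.0167 [0.64684547 0.13550445 0.08714104] [0.0251 0.1911] F [-5.01  3.76] 0.24 2.5439297407865524
```

Request:
arm_command:
  delta_rot:
    - [0,0,0]
    - [0,0,0]
    - [0,0,0]
    - [0,0,0]
    - [0,0,0]
    - [0,0,0]
  delta_pos:
    - [-0.001,0.0007,0]
    - [-0.002,0.0014,0]
    - [-0.003,0.0021,0]
    - [-0.004,0.0028,0]
    - [-0.005,0.0035,0]
    - [-0.006,0.0042,0]
  gripper: [0,0,0,0,0,0]

```text
time: 17.52
position: [0.6495, 0.129, 0.087]
tool_rot: [0.771, 0.637, -0.0, -0.003]
ft_force: [-5.4, 5.1, 0.3]
grip_width: 0.0436
grip_force: 2.7
```

```bash
python3 f.py
```

```text
17.5167 [0.64951813 0.1289618  0.08701419] [0.029  0.1852] F [-6.29  3.96] 0.28 2.7368292957544327
```

Request:
arm_command:
  delta_rot:
    - [0,0,0]
    - [0,0,0]
    - [0,0,0]
    - [0,0,0]
    - [0,0,0]
  delta_pos:
    - [-0.0003,0.0006,0]
    - [-0.0006,0.0012,0]
    - [-0.0009,0.0018,0]
    - [-0.0012,0.0024,0]
    - [-0.0015,0.003,0]
  gripper: [0,0,0,0,0]

```text
time: 17.93
position: [0.652, 0.1271, 0.087]
tool_rot: [0.771, 0.637, -0.001, -0.003]
ft_force: [-4.8, 6.2, 1.0]
grip_width: 0.0435
grip_force: 2.9
```

```bash
python3 f.py
```

```text
17.9333 [0.65195412 0.12714213 0.08695125] [0.0317 0.1839] F [-5.93  5.17] 0.96 2.9119301587343216
```

Request:
arm_command:
  delta_rot:
    - [0,0,0]
    - [0,0,0]
    - [0,0,0]
    - [0,0,0]
    - [0,0,0]
  delta_pos:
    - [-0.0003,0.0006,0]
    - [-0.0006,0.0012,0]
    - [-0.0009,0.0018,0]
    - [-0.0012,0.0024,0]
    - [-0.0015,0.003,0]
  gripper: [0,0,0,0,0]

```text
time: 18.35
position: [0.6544, 0.1253, 0.0869]
tool_rot: [0.771, 0.637, -0.001, -0.003]
ft_force: [-4.5, 6.0, 0.6]
grip_width: 0.0438
grip_force: 3.1
```

```bash
python3 f.py
```

```text
18.35 [0.65438834 0.1252624  0.08687494] [0.0345 0.1825] F [-5.59  5.08] 0.6 3.0565157532691956
```

Request:
arm_command:
  delta_rot:
    - [0,0,2.5]
    - [0,0,5]
    - [0,0,7.5]
    - [0,0,10]
    - [0,0,12.5]
    - [0,0,15]
  delta_pos:
    - [-0.0006,0.0004,0]
    - [-0.0012,0.0008,0]
    - [-0.0018,0.0012,0]
    - [-0.0024,0.0016,0]
    - [-0.003,0.002,0]
    - [-0.0036,0.0025,0]
  gripper: [0,0,0,0,0,0]

```text
time: 18.85
position: [0.6548, 0.1193, 0.0868]
tool_rot: [0.848, 0.531, -0.004, -0.003]
ft_force: [-7.6, 1.1, 2.0]
grip_width: 0.0435
grip_force: 3.5
```

```bash
cat > f.py <<'E'
from h import *
from rig import status
from scipy.spatial.transform import Rotation as Q
o=status.get_obs();A=Q.from_quat(o["tool_rot"]).as_matrix();F=A.T@o["ft_force"]
p=b(o["position"]);d=R.T@A[:2,1];q=p-d*.0093-[0,.116]   # ball = TCP - 9.3mm*tool y
L=R.T@A[:2,0]
# slide along pad until 70 mm from the lever axis
c=np.roots([1,2*q@L,q@q-.07**2]);s=c[np.argmin(abs(c))].real;q=q+s*L;th=np.arctan2(-q[0],q[1])
t=np.array([np.cos(th),np.sin(th)]);print(o["time"].__round__(2),"base",p.round(4),"theta",th.round(3),"slide mm",(s*1e3).round(1),"Ft",(-(R.T@o["ft_force"][:2])@t).round(2),"Ftool",F.round(2),"grip",round(o["grip_force"],2),"tangent in tool xy",(t@L).round(3),(t@d).round(3))
E
python3 f.py
```

```text
18.85 base [0.036  0.1768] theta -0.402 slide mm 1.3 Ft 6.98 Ftool [-2.31 -7.39 -1.96] grip 3.55 tangent in tool xy -0.139 0.99
```

Request:
arm_command:
  delta_rot:
    - [0,0,1]
    - [0,0,2]
    - [0,0,3]
    - [0,0,4]
    - [0,0,5]
    - [0,0,6]
  delta_pos:
    - [-0.0003,0.0006,0]
    - [-0.0006,0.0012,0]
    - [-0.0009,0.0018,0]
    - [-0.0012,0.0024,0]
    - [-0.0014,0.003,0]
    - [-0.0016,0.0036,0]
  gripper: [0,0,0,0,0,0]

```text
time: 19.35
position: [0.6568, 0.1161, 0.0867]
tool_rot: [0.874, 0.486, -0.004, -0.003]
ft_force: [-9.2, 0.2, 3.0]
grip_width: 0.0438
grip_force: 3.7
```

```bash
python3 f.py
```

```text
19.35 base [0.0386 0.1739] theta -0.452 slide mm 1.9 Ft 7.53 Ftool [-4.68 -7.98 -2.94] grip 3.73 tangent in tool xy -0.085 0.996
```

Request:
arm_command:
  delta_rot:
    - [0,0,0.5]
    - [0,0,1]
    - [0,0,1.5]
    - [0,0,2]
    - [0,0,2.5]
    - [0,0,3]
  delta_pos:
    - [0.0002,0.0006,0]
    - [0.0003,0.0012,0]
    - [0.0003,0.0018,0]
    - [0.0002,0.0024,0]
    - [0.0001,0.003,0]
    - [0,0.0036,0]
  gripper: [0,0,0,0,0,0]

```text
time: 19.85
position: [0.659, 0.1137, 0.0867]
tool_rot: [0.886, 0.463, -0.005, -0.003]
ft_force: [-9.9, 0.1, 4.6]
grip_width: 0.0438
grip_force: 3.9
```

```bash
python3 f.py
```

```text
19.85 base [0.0412 0.172 ] theta -0.498 slide mm 1.9 Ft 7.72 Ftool [-5.65 -8.23 -4.45] grip 3.94 tangent in tool xy -0.079 0.997
```

Request:
arm_command:
  delta_rot:
    - [0,0,0.5]
    - [0,0,1]
    - [0,0,1.5]
    - [0,0,2]
    - [0,0,2.5]
    - [0,0,3]
  delta_pos:
    - [-0.0004,0.0006,0]
    - [-0.0008,0.0012,0]
    - [-0.0012,0.0018,0]
    - [-0.0015,0.0024,0]
    - [-0.0018,0.003,0]
    - [-0.002,0.0036,0]
  gripper: [0,0,0,0,0,0]

```text
time: 20.35
position: [0.661, 0.1111, 0.0867]
tool_rot: [0.898, 0.44, -0.005, -0.003]
ft_force: [-9.2, 2.2, 3.9]
grip_width: 0.0439
grip_force: 4.4
```

```bash
python3 f.py
```

```text
20.35 base [0.0437 0.1698] theta -0.545 slide mm 2.0 Ft 8.33 Ftool [-3.95 -8.68 -3.81] grip 4.36 tangent in tool xy -0.074 0.997
```

Request:
arm_command:
  delta_rot:
    - [0,0,0.5]
    - [0,0,1]
    - [0,0,1.5]
    - [0,0,2]
    - [0,0,2.5]
    - [0,0,3]
  delta_pos:
    - [-0.0002,0.0006,0]
    - [-0.0004,0.0012,0]
    - [-0.0006,0.0018,0]
    - [-0.0008,0.0024,0]
    - [-0.001,0.003,0]
    - [-0.0012,0.0036,0]
  gripper: [0,0,0,0,0,0]

```text
time: 20.85
position: [0.6629, 0.1085, 0.0867]
tool_rot: [0.909, 0.416, -0.005, -0.003]
ft_force: [-10.0, 3.4, 4.0]
grip_width: 0.0432
grip_force: 4.7
```

```bash
python3 f.py
```

```text
20.85 base [0.046  0.1676] theta -0.592 slide mm 2.1 Ft 9.49 Ftool [-3.95 -9.82 -3.84] grip 4.68 tangent in tool xy -0.068 0.998
```

Request:
arm_command:
  delta_rot:
    - [0,0,0.5]
    - [0,0,1]
    - [0,0,1.5]
    - [0,0,2]
    - [0,0,2.5]
    - [0,0,3]
  delta_pos:
    - [-0.0002,0.0006,0]
    - [-0.0004,0.0012,0]
    - [-0.0006,0.0018,0]
    - [-0.0008,0.0024,0]
    - [-0.001,0.003,0]
    - [-0.0012,0.0036,0]
  gripper: [0,0,0,0,0,0]

```text
time: 21.35
position: [0.6648, 0.1057, 0.0867]
tool_rot: [0.92, 0.392, -0.005, -0.004]
ft_force: [-8.9, 4.8, 3.9]
grip_width: 0.0438
grip_force: 5.0
```

```bash
python3 f.py
```

```text
21.35 base [0.0484 0.1653] theta -0.64 slide mm 2.2 Ft 9.53 Ftool [-2.7  -9.76 -3.82] grip 5.02 tangent in tool xy -0.064 0.998
```

Request:
arm_command:
  delta_rot:
    - [0,0,0.6]
    - [0,0,1.2]
    - [0,0,1.8]
    - [0,0,2.4]
    - [0,0,3]
    - [0,0,3.6]
    - [0,0,4.2]
    - [0,0,4.8]
  delta_pos:
    - [-0.0002,0.0007,0]
    - [-0.0004,0.0014,0]
    - [-0.0006,0.0021,0]
    - [-0.0008,0.0028,0]
    - [-0.001,0.0035,0]
    - [-0.0012,0.0042,0]
    - [-0.0014,0.0049,0]
    - [-0.0016,0.0056,0]
  gripper: [0,0,0,0,0,0,0,0]

```text
time: 22.02
position: [0.6674, 0.1013, 0.0866]
tool_rot: [0.936, 0.353, -0.005, -0.004]
ft_force: [-9.9, 5.2, 4.7]
grip_width: 0.0437
grip_force: 5.5
```

```bash
python3 f.py
```

```text
22.02 base [0.0517 0.1614] theta -0.714 slide mm 2.3 Ft 10.21 Ftool [ -4.02 -10.49  -4.52] grip 5.49 tangent in tool xy -0.054 0.998
```

Request:
arm_command:
  delta_rot:
    - [0,0,0.6]
    - [0,0,1.2]
    - [0,0,1.8]
    - [0,0,2.4]
    - [0,0,3]
    - [0,0,3.6]
    - [0,0,4.2]
    - [0,0,4.8]
  delta_pos:
    - [-0.0002,0.0007,0]
    - [-0.0004,0.0014,0]
    - [-0.0006,0.0021,0]
    - [-0.0008,0.0028,0]
    - [-0.001,0.0035,0]
    - [-0.0012,0.0042,0]
    - [-0.0014,0.0049,0]
    - [-0.0016,0.0056,0]
  gripper: [0,0,0,0,0,0,0,0]

```text
time: 22.68
position: [0.6696, 0.0967, 0.0866]
tool_rot: [0.95, 0.314, -0.005, -0.004]
ft_force: [-10.9, 6.6, 4.8]
grip_width: 0.0433
grip_force: 6.0
```

```bash
python3 f.py
```

```text
22.68 base [0.0548 0.1573] theta -0.788 slide mm 2.4 Ft 11.51 Ftool [ -4.87 -11.79  -4.58] grip 5.96 tangent in tool xy -0.044 0.999
```

Request:
arm_command:
  delta_rot:
    - [0,0,0.6]
    - [0,0,1.2]
    - [0,0,1.8]
    - [0,0,2.4]
    - [0,0,3]
    - [0,0,3.6]
    - [0,0,4.2]
    - [0,0,4.8]
  delta_pos:
    - [-0.0002,0.0007,0]
    - [-0.0004,0.0014,0]
    - [-0.0006,0.0021,0]
    - [-0.0008,0.0028,0]
    - [-0.001,0.0035,0]
    - [-0.0012,0.0042,0]
    - [-0.0014,0.0049,0]
    - [-0.0016,0.0056,0]
  gripper: [0,0,0,0,0,0,0,0]

```text
time: 23.35
position: [0.6715, 0.0919, 0.0866]
tool_rot: [0.962, 0.274, -0.006, -0.005]
ft_force: [-10.8, 9.1, 4.7]
grip_width: 0.0439
grip_force: 6.4
```

```bash
python3 f.py
```

```text
23.35 base [0.0576 0.153 ] theta -0.862 slide mm 2.5 Ft 13.29 Ftool [ -4.45 -13.51  -4.48] grip 6.43 tangent in tool xy -0.035 0.999
```

Firm: about 13 N while moving. I'll centre the fingers round the ball so they release it, then lift clear.

Request:
arm_command:
  delta_rot:
    - [0,0,0]
    - [0,0,0]
    - [0,0,0]
    - [0,0,0]
    - [0,0,0]
    - [0,0,0]
    - [0,0,0]
    - [0,0,0]
    - [0,0,0]
    - [0,0,0]
    - [0,0,0]
    - [0,0,0]
  delta_pos:
    - [0,-0.003,0]
    - [0,-0.007,0]
    - [0,-0.01,0]
    - [0,-0.01,0]
    - [0,-0.01,-0.02]
    - [0,-0.01,-0.05]
    - [0,-0.01,-0.09]
    - [0,-0.01,-0.13]
    - [0,-0.01,-0.16]
    - [0,-0.01,-0.18]
    - [0,-0.01,-0.18]
    - [0,-0.01,-0.18]
  gripper: [0,0,0,0,0,0,0,0,0,0,0,0]

```text
time: 24.35
position: [0.6746, 0.0955, 0.2692]
tool_rot: [0.962, 0.273, 0.004, 0.001]
ft_force: [-0.6, 0.1, -0.5]
grip_width: 0.0434
grip_force: 0.0
```

```bash
python3 m.py
python3 - <<'E'
from h import *
import glob,os
f=lambda n:cv2.imread(max(glob.glob(f'pics/{n}_*.png'),key=os.path.getmtime))
g=cv2.cvtColor(f('side'),cv2.COLOR_BGR2GRAY)
S=D["side"]
for n,p in(("valve ball",w(-.03,-.138,.146)),("brake ball -.86",w(.053,.1616,.093))):
    u=proj(S,p);x,y=u.astype(int);m=(g[y-14:y+15,x-14:x+15]<45).astype(np.uint8)
    k,l,st,ce=cv2.connectedComponentsWithStats(m);i=1+np.argmax(st[1:,4]) if k>1 else 0;print(n,u,ce[i]+[x-14,y-14],st[i,4])
E
```

```text
24.35 [0.67462684 0.09547361 0.26920056] base [0.06   0.1571]
az y -58.27444902347903 F base [-0.5795386   0.03223887] tool shift [-0.2667  0.1551  0.1363]
top tab? [359.2 247.9] 37 r 0.063 ang 0.858
side tab? [302.6 235.6] 16 r 0.0603 ang 2.165
side tab? [334.7 243.8] 34 r 0.0625 ang 0.831
valve ball [349.88773989 184.53550034] [351.         186.52238806] 67
brake ball -.86 [227.85828128 260.7870507 ] [230.33064516 267.87096774] 124
```

Run:
```python
from h import *
import glob,os
f=lambda n:cv2.imread(max(glob.glob(f'pics/{n}_*.png'),key=os.path.getmtime))
g=cv2.cvtColor(f('side'),cv2.COLOR_BGR2GRAY);S=D["side"]
m=(g[235:295,200:290]<40).astype(np.uint8);k,l,st,ce=cv2.connectedComponentsWithStats(cv2.morphologyEx(m,cv2.MORPH_OPEN,np.ones((5,5),np.uint8)))
for i in range(1,k):
    if st[i,4]>40:
        c=ce[i]+[200,235];q=b(onz(S,*c,.093));print(c.round(1),st[i],q.round(4),"r",np.hypot(q[0],q[1]-.116).round(4),"th",np.arctan2(-q[0],q[1]-.116).round(3))
for th in(-.6,-.7,-.86): print(th,proj(S,w(-.07*np.sin(th),.116+.07*np.cos(th),.093)))
cv2.imwrite("pics/last.png",cv2.resize(f('side')[225:305,190:310],(720,480),interpolation=cv2.INTER_CUBIC))
```

```text
-0.6 [229.6720199  265.69582229]
-0.7 [228.61224183 263.85012751]
-0.86 [227.80876461 260.79855584]
```

Run:
```python
from h import *
import glob,os
g=cv2.cvtColor(cv2.imread(max(glob.glob('pics/side_*.png'),key=os.path.getmtime)),cv2.COLOR_BGR2GRAY);S=D["side"]
g0=cv2.cvtColor(S["pixels"],cv2.COLOR_BGR2GRAY)
for im,nm in((g,"now"),(g0,"start")):
    x0,y0=205,235;cr=cv2.resize(im[y0:y0+60,x0:x0+75],None,fx=4,fy=4,interpolation=cv2.INTER_CUBIC)
    h=cv2.HoughCircles(cr,cv2.HOUGH_GRADIENT,1,30,param1=80,param2=12,minRadius=20,maxRadius=34)
    for c in (h[0][:4] if h is not None else []):
        u=c[:2]/4+[x0,y0];q=b(onz(S,*u,.093));print(nm,u,c[2]/4,im[int(u[1]),int(u[0])],"r",np.hypot(q[0],q[1]-.116).round(4),"th",np.arctan2(-q[0],q[1]-.116).round(3))
for y in range(252,282,2): print(y,g[y,216:252:2])
```

```text
now [229.875 267.625] 7.75 39 r 0.072 th -0.51
now [277.875 252.625] 7.475 45 r 0.0188 th 2.821
now [270.625 273.875] 6.3 80 r 0.061 th 0.634
start [240.875 274.625] 7.75 41 r 0.0731 th -0.068
start [278.125 252.625] 7.75 36 r 0.0191 th 2.805
start [270.625 273.375] 6.35 73 r 0.0594 th 0.635
start [261.125 286.375] 7.8 138 r 0.0983 th 0.471
252 [ 98 131 193 195 198 197 191 189 180 174 165 154 148 144 134 127 119 110]
254 [ 99 116 181 177 182 183 176 174 171 164 155 150 144 141 132 118 114 103]
256 [ 95  96 158 166 169 169 163 160 156 151 145 145 142 136 121 110 107  89]
258 [ 99  98 108 151 151 154 155 148 145 139 137 135 133 129 114 100  98  77]
260 [ 99  96  93 116 138  92  63  53  76 127 130 124 122 120 103  96  82  60]
262 [ 98  93  89  96  67  41  49  45  39  35 114 117 110 102  87  65  57  52]
264 [ 97  93  98 116  45  57  55  45  40  35  54 109 101  71  54  55  53  50]
266 [ 93 115 137 114  44  49  45  45  39  38  32  64  54  54  54  52  54  53]
268 [121 145 140  84  37  40  37  33  38  32  37  64  67  74  73  57  58  84]
270 [141 139 133 122  32  36  37  33  33  32  32  62  61  61  63  69  75  79]
272 [131 132 129 133  82  32  32  33  31  44  88  63  56  53  57  58  61  61]
274 [130 132 131 132 133 103  42  42  52 127 133 134 131 133  82  74  62  52]
276 [132 133 131 133 133 132 131 133 133 137 132 132 132 131 131 137 142 142]
278 [130 134 134 131 131 132 133 131 130 131 133 130 132 130 133 141 140 141]
280 [132 133 131 132 132 131 131 128 132 133 134 132 133 145 144 144 140 140]
```

Request:
arm_command:
  delta_rot:
    - [0,0,0]
    - [0,0,0]
    - [0,0,0]
    - [0,0,0]
    - [0,0,0]
    - [0,0,0]
    - [0,0,0]
    - [0,0,0]
  delta_pos:
    - [-0.02,0.03,-0.02]
    - [-0.04,0.06,-0.04]
    - [-0.06,0.09,-0.05]
    - [-0.08,0.12,-0.05]
    - [-0.1,0.15,-0.05]
    - [-0.12,0.18,-0.05]
    - [-0.13,0.21,-0.05]
    - [-0.13,0.21,-0.05]
  gripper: [0,0,0,0,0,0,0,0]

```text
time: 25.12
position: [0.6724, -0.1582, 0.3135]
tool_rot: [0.963, 0.27, -0.001, 0.001]
ft_force: [0.6, -0.2, -0.2]
grip_width: 0.0433
grip_force: 0.0
```

```bash
cat > k.py <<'E'
from h import *
from rig import viewer,status
print(status.get_obs()["time"])
for n in("top","side"):
    c=viewer.camera(n);cv2.imwrite(f"pics/k_{n}.png",c["pixels"])
    for im,nm in((c["pixels"],"now"),(D[n]["pixels"],"start")):
        g=cv2.cvtColor(im,cv2.COLOR_BGR2GRAY)
        x0,y0=(245,180) if n=="top" else (205,235);cr=cv2.resize(g[y0:y0+60,x0:x0+75],None,fx=4,fy=4,interpolation=cv2.INTER_CUBIC)
        h=cv2.HoughCircles(cr,cv2.HOUGH_GRADIENT,1,30,param1=80,param2=12,minRadius=18,maxRadius=34)
        for q in (h[0][:5] if h is not None else []):
            u=q[:2]/4+[x0,y0];e=b(onz(c,*u,.093));r=np.hypot(e[0],e[1]-.116)
            if abs(r-.07)<.012: print(n,nm,u,q[2]/4,g[int(u[1]),int(u[0])],"r",r.round(4),"th",np.arctan2(-e[0],e[1]-.116).round(3))
E
python3 k.py
```

```text
25.1167
top now [270.875 191.625] 5.45 52 r 0.0685 th -0.575
top start [263.125 203.375] 5.45 53 r 0.0691 th -0.111
side now [230.625 267.125] 8.075 38 r 0.0703 th -0.522
side now [270.125 274.375] 5.75 61 r 0.0625 th 0.62
side start [240.875 274.625] 7.75 41 r 0.0731 th -0.068
side start [271.125 274.125] 5.6 57 r 0.062 th 0.646
```

Run:
```python
from h import *
from rig import status
from scipy.spatial.transform import Rotation as Q
o=status.get_obs();A=Q.from_quat(o["tool_rot"]).as_matrix();th=-.56
p=w(-.07*np.sin(th),.116+.07*np.cos(th),.087);print(o["position"],o["joint_velocities"].round(3),p,(A.T@(p-o["position"])).round(4))
```

```text
[ 0.67170208 -0.15238942  0.31378459] [ 0.041 -0.02   0.016  0.011  0.007 -0.   ] [0.65568918 0.1176868  0.087     ] [ 0.1283 -0.2377  0.2273]
```

Request:
arm_command:
  delta_rot:
    - [0,0,0]
    - [0,0,0]
    - [0,0,0]
    - [0,0,0]
    - [0,0,0]
    - [0,0,0]
    - [0,0,0]
    - [0,0,0]
    - [0,0,0]
    - [0,0,0]
    - [0,0,0]
    - [0,0,0]
  delta_pos:
    - [0.02,-0.035,0]
    - [0.038,-0.07,0]
    - [0.056,-0.105,0]
    - [0.075,-0.14,0]
    - [0.094,-0.175,0]
    - [0.113,-0.21,0]
    - [0.128,-0.238,0.02]
    - [0.128,-0.238,0.06]
    - [0.128,-0.238,0.1]
    - [0.128,-0.238,0.14]
    - [0.128,-0.238,0.17]
    - [0.128,-0.238,0.17]
  gripper: [0,0,0,0,0,0,0,0,0,0,0,0]

```text
time: 26.22
position: [0.6489, 0.1206, 0.138]
tool_rot: [0.961, 0.275, -0.008, -0.002]
ft_force: [-2.4, 0.8, -1.4]
grip_width: 0.0434
grip_force: 0.0
```

Request:
arm_command:
  delta_rot:
    - [0,0,0]
    - [0,0,0]
  delta_pos:
    - [0,0,0]
    - [0,0,0]
  gripper: [0,0]

```text
time: 26.38
position: [0.6569, 0.1198, 0.148]
tool_rot: [0.962, 0.274, 0.001, 0.0]
ft_force: [0.5, 0.6, 0.9]
grip_width: 0.0435
grip_force: 0.0
```

Run:
```python
from h import *
from rig import status
from scipy.spatial.transform import Rotation as Q
o=status.get_obs();A=Q.from_quat(o["tool_rot"]).as_matrix();th=-.56
p=w(-.07*np.sin(th),.116+.07*np.cos(th),.087);print(o["position"],(A.T@(p-o["position"])).round(4))
```

```text
[0.6569135  0.11978193 0.14797527] [-0.0023  0.0011  0.061 ]
```

Request:
arm_command:
  delta_rot:
    - [0,0,0]
    - [0,0,0]
    - [0,0,0]
    - [0,0,0]
    - [0,0,0]
    - [0,0,0]
    - [0,0,0]
    - [0,0,0]
    - [0,0,0]
    - [0,0,0]
    - [0,0,0]
    - [0,0,0]
  delta_pos:
    - [-0.002,0.001,0.015]
    - [-0.002,0.001,0.03]
    - [-0.002,0.001,0.045]
    - [-0.002,0.001,0.061]
    - [-0.002,0.001,0.061]
    - [-0.002,0.001,0.061]
    - [-0.002,0.004,0.061]
    - [-0.002,0.007,0.061]
    - [-0.002,0.01,0.061]
    - [-0.002,0.012,0.061]
    - [-0.002,0.013,0.061]
    - [-0.002,0.014,0.061]
  gripper: [0,0,0,0,0,0,0,0,0,0,0,0]

```text
time: 27.38
position: [0.6608, 0.1093, 0.0872]
tool_rot: [0.962, 0.273, 0.0, -0.003]
ft_force: [-4.3, 9.7, 6.9]
grip_width: 0.0436
grip_force: 5.3
```

```bash
python3 f.py
```

```text
27.38 base [0.0438 0.168 ] theta -0.568 slide mm 0.2 Ft 9.76 Ftool [  1.43 -10.53  -6.87] grip 5.32 tangent in tool xy 0.258 0.966
```

Request:
arm_command:
  delta_rot:
    - [0,0,0]
    - [0,0,0]
    - [0,0,0]
    - [0,0,0]
    - [0,0,0]
    - [0,0,0]
    - [0,0,0]
    - [0,0,0]
    - [0,0,0]
    - [0,0,0]
    - [0,0,0]
    - [0,0,0]
  delta_pos:
    - [0.0003,0.001,0]
    - [0.0006,0.002,0]
    - [0.0009,0.003,0]
    - [0.0011,0.004,0]
    - [0.0013,0.005,0]
    - [0.0015,0.006,0]
    - [0.0017,0.007,0]
    - [0.0018,0.008,0]
    - [0.0019,0.009,0]
    - [0.002,0.01,0]
    - [0.002,0.011,0]
    - [0.002,0.012,0]
  gripper: [0,0,0,0,0,0,0,0,0,0,0,0]

```text
time: 28.38
position: [0.669, 0.1026, 0.0872]
tool_rot: [0.962, 0.272, 0.001, -0.005]
ft_force: [-3.1, 14.2, 5.2]
grip_width: 0.0436
grip_force: 6.7
```

```bash
python3 f.py
```

```text
28.38 base [0.0531 0.163 ] theta -0.713 slide mm -1.4 Ft 13.04 Ftool [  4.8  -13.73  -5.02] grip 6.69 tangent in tool xy 0.117 0.993
```

Request:
arm_command:
  delta_rot:
    - [0,0,0]
    - [0,0,0]
    - [0,0,0]
    - [0,0,0]
    - [0,0,0]
    - [0,0,0]
  delta_pos:
    - [0,0,0]
    - [0,0,0]
    - [0,0,0]
    - [0,0,0]
    - [0,0,0]
    - [0,0,0]
  gripper: [0,0,0,0,0,0]

```text
time: 28.88
position: [0.6692, 0.1025, 0.0872]
tool_rot: [0.962, 0.273, 0.001, -0.005]
ft_force: [-2.3, 13.0, 5.7]
grip_width: 0.0436
grip_force: 6.3
```

```bash
python3 f.py
```

```text
28.88 base [0.0533 0.1629] theta -0.717 slide mm -1.4 Ft 11.69 Ftool [  4.88 -12.36  -5.6 ] grip 6.28 tangent in tool xy 0.113 0.994
```

Request:
arm_command:
  delta_rot:
    - [0,0,0]
    - [0,0,0]
    - [0,0,0]
    - [0,0,0]
    - [0,0,0]
    - [0,0,0]
    - [0,0,0]
    - [0,0,0]
  delta_pos:
    - [0,-0.0005,0]
    - [0,-0.001,0]
    - [0,-0.0015,0]
    - [0,-0.002,0]
    - [0,-0.0025,0]
    - [0,-0.003,0]
    - [0,-0.0035,0]
    - [0,-0.004,0]
  gripper: [0,0,0,0,0,0,0,0]

```text
time: 29.55
position: [0.6687, 0.1026, 0.0872]
tool_rot: [0.962, 0.273, 0.002, -0.001]
ft_force: [0.9, 5.2, 1.8]
grip_width: 0.0434
grip_force: 2.1
```

```bash
python3 f.py
```

```text
29.55 base [0.0528 0.1629] theta -0.711 slide mm -1.1 Ft 3.56 Ftool [ 3.51 -4.   -1.74] grip 2.05 tangent in tool xy 0.117 0.993
```

Request:
arm_command:
  delta_rot:
    - [0,0,0]
    - [0,0,0]
    - [0,0,0]
    - [0,0,0]
    - [0,0,0]
    - [0,0,0]
  delta_pos:
    - [0,-0.0005,0]
    - [0,-0.001,0]
    - [0,-0.0015,0]
    - [0,-0.002,0]
    - [0,-0.0025,0]
    - [0,-0.003,0]
  gripper: [0,0,0,0,0,0]

```text
time: 30.05
position: [0.6656, 0.1022, 0.0854]
tool_rot: [0.962, 0.274, -0.0, 0.0]
ft_force: [-0.5, 2.4, 1.3]
grip_width: 0.0434
grip_force: 0.8
```

```bash
python3 f.py
```

```text
30.05 base [0.0499 0.162 ] theta -0.692 slide mm 1.5 Ft 2.15 Ftool [ 0.83 -2.28 -1.28] grip 0.79 tangent in tool xy 0.134 0.991
```

Request:
arm_command:
  delta_rot:
    - [0,0,0]
    - [0,0,0]
    - [0,0,0]
    - [0,0,0]
    - [0,0,0]
    - [0,0,0]
  delta_pos:
    - [0,-0.0005,0]
    - [0,-0.001,0]
    - [0,-0.0015,0]
    - [0,-0.002,0]
    - [0,-0.0025,0]
    - [0,-0.003,0]
  gripper: [0,0,0,0,0,0]

```text
time: 30.55
position: [0.6641, 0.1051, 0.0853]
tool_rot: [0.962, 0.274, -0.0, 0.0]
ft_force: [-0.6, -0.2, -0.5]
grip_width: 0.0431
grip_force: 0.3
```

```bash
python3 f.py
```

```text
30.55 base [0.0478 0.1645] theta -0.645 slide mm 0.8 Ft 0.25 Ftool [-0.55 -0.15  0.53] grip 0.35 tangent in tool xy 0.181 0.983
```

Request:
arm_command:
  delta_rot:
    - [0,0,0]
    - [0,0,0]
    - [0,0,0]
    - [0,0,0]
    - [0,0,0]
    - [0,0,0]
    - [0,0,0]
    - [0,0,0]
    - [0,0,0]
    - [0,0,0]
    - [0,0,0]
    - [0,0,0]
  delta_pos:
    - [0,-0.001,0]
    - [0,-0.003,0]
    - [0,-0.005,0]
    - [0,-0.006,0]
    - [0,-0.006,0]
    - [0,-0.006,-0.01]
    - [0,-0.006,-0.025]
    - [0,-0.006,-0.045]
    - [0,-0.006,-0.07]
    - [0,-0.006,-0.1]
    - [0,-0.006,-0.13]
    - [0,-0.006,-0.16]
  gripper: [0,0,0,0,0,0,0,0,0,0,0,0]

```text
time: 31.55
position: [0.6611, 0.1103, 0.2478]
tool_rot: [0.962, 0.274, 0.0, 0.0]
ft_force: [-0.4, 0.1, 0.1]
grip_width: 0.0432
grip_force: 0.0
```

Request:
arm_command:
  delta_rot:
    - [0,0,0]
    - [0,0,0]
    - [0,0,0]
    - [0,0,0]
    - [0,0,0]
    - [0,0,0]
    - [0,0,0]
    - [0,0,0]
  delta_pos:
    - [-0.02,0.03,-0.04]
    - [-0.04,0.06,-0.06]
    - [-0.06,0.09,-0.06]
    - [-0.08,0.12,-0.06]
    - [-0.1,0.15,-0.06]
    - [-0.12,0.18,-0.06]
    - [-0.13,0.21,-0.06]
    - [-0.13,0.21,-0.06]
  gripper: [0,0,0,0,0,0,0,0]

```text
time: 32.22
position: [0.6619, -0.1439, 0.3064]
tool_rot: [0.963, 0.27, 0.001, 0.003]
ft_force: [1.0, 0.0, -0.4]
grip_width: 0.0432
grip_force: 0.0
```

```bash
python3 k.py;python3 m.py
```

```text
32.2167
top now [271.375 191.125] 5.625 50 r 0.0686 th -0.598
top start [263.125 203.375] 5.45 53 r 0.0691 th -0.111
side now [229.625 266.875] 7.525 41 r 0.0714 th -0.546
side now [270.625 274.125] 5.725 57 r 0.0618 th 0.633
side start [240.875 274.625] 7.75 41 r 0.0731 th -0.068
side start [271.125 274.125] 5.6 57 r 0.062 th 0.646
32.3167 [ 0.66106639 -0.1381728   0.30600539] base [ 0.0906 -0.075 ]
az y -58.40015450670665 F base [-0.13057674  0.62658179] tool shift [-0.1316 -0.0356  0.1739]
side tab? [302.4 235.4] 14 r 0.061 ang 2.169
side tab? [334.7 243.8] 35 r 0.0626 ang 0.834
```

```bash
python3 -c "
from rig import robot
print(robot.hand_in())"
```

```text
the job is handed in; nothing more can be done
None
```

The job is handed in at about 32 s of the 54 s limit, with no verdict returned: the tab points at the index pin, the valve lever is back in the middle and nothing else was touched, but the brake is less certain, because I pushed its lever to about 13 N and it then crept back to a steady point (about 10 N to move it on), so I could not confirm the shoe's 40 N.

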